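Clear the soldering kit tray and lay its tools in order of use

ROBOT

A 6-joint arm with a two-finger parallel gripper is mounted at the origin on a cart in front of the work surface, level with it; the furniture and walls round the work are solid. World frame = base frame: x ahead of the robot, y to its left, z up, the work surface at z = 0. Lengths are in m, angles in rad, forces in N, time in s.
With the tool pointing down it reaches from about 0.3 to 0.775 m from the base axis. Payload 14.6 kg.
Tool frame: the origin (TCP) lies at the very end of the fingers, on their centre line; the grasp point (between the pads) lies 19 mm behind it; z points along the fingers, y is the line along which they close (so a half turn about z gives the same grasp; the last joint's range is limited). The gripper opens to 94 mm and grips with 3 to 60 N. Pads are 16 mm wide; open, the fingers measure 119 mm over their backs; the gripper's body (75 mm by 177 mm) begins 78 mm behind the grasp point.
Start: joints at [-1.22, 0.3, 1.521, -0, 1.321, -0.067], TCP at [0.223, -0.503, 0.182] pointing down, gripper open.
Joint ranges: [-3.03, 3.03], [-0.79, 2.21], [0.23, 2.52], [-1.04, 4.18], [0, 3.07], [-2.55, 2.55]. Speed limits (rad/s): [2.22, 2.22, 2.57, 3.14, 3.14, 3.14].

INTERFACE

Orientations are given as [roll, pitch, yaw] about the fixed x, y, z axes, in that order (R = Rz(yaw) Ry(pitch) Rx(roll)).
In Python, from station import status, vision, order, silhouettes gives the robot as it stands. The module is installed in compiled form; this text tells all that it offers.
- The arm moves only by the shell command python3 -m pendant 'ROWS' [FORCE]. ROWS is JSON, one flat list of numbers, 7 for each row, row after row: the shift along the tool's x, y, z in units of 500 mm (1.0 is 500 mm), then the turn, a rotation vector about the tool's x, y, z in units of 90 degrees (1.0 is 90 degrees), then the opening, from -1 (shut) to 1 (fully open). A call has 1 to 12 rows; each row is the pose to reach, as a shift and turn from the pose commanded when the call began, along the tool's axes at that moment; what a row does not reach only later rows make up. A row lasts 1/10 s, in which the tool goes at most 50 mm and 8.59 degrees, less where a joint would pass 70% of its speed; a pose out of reach is approached as far as the arm can. A call with a number of a shift or a turn outside -1 to 1 is refused whole. A call with a gripper value outside its range is refused whole. The fingers move at their own pace and stop on an object; FORCE is the grip in N (left out, the last holds). Time passes only in rows, so rows that repeat a pose let the fingers close. It gives the time, the measured TCP pose, the force, the opening and the grip force at its end, in the units of the state.
- status.get_obs(): the state, without advancing time (a new reading comes with each control period).
- vision.camera(name): name is "scene" or "top" or "wrist"; returns a dict with "pixels" (420x560x3 uint8, red, green, blue), "K" (3x3 intrinsics, pixels), "k1" (the pictures are not rectified: a ray, as slopes to the right and down, at radius r is drawn at 1 + k1 r^2 times it, then the intrinsics apply), "R" (3x3) and "t" (3): a world point X has camera coordinates R X + t. Camera axes: x right, y down, z forward; pixel columns grow to the right and rows downward; lengths in m; the calibration is good to about 2 mm. A picture is of the moment at which its call begins. There is no depth.
- order.hand_in(): hands the job in; it is judged then, once.
Trained networks look in a picture, given as the dict that the camera call returned (one of the last four; its "shot" number tells which), for a name from the list of things; names that differ only in an ending like _2 or _b are one class to them, and where a whole thing is asked for, a point or a joint stands for the part that bears it (a point fixed in the world has none). Each returns a list of dicts, best first, with "score" (0 to 1); they miss things now and then, are a little off and sometimes report something else, mostly with a low value. They report only what shows in the picture. A call takes as long as a camera call. They do not tell look-alikes from the thing itself.
- silhouettes(target, picture): "region" (420x560 bool, what is visible of it) and "extent" ([left, top, right, bottom] in pixels, round what is visible of it).
The state is a dict: "time_s": time; "qpos": joint angles; "joint_vel": joint speeds; "tau": joint torques, N m; "ee_pos": TCP position; "eef_rot": TCP orientation; "force": force on the tool from outside, world axes, zero at the start; "moment": the same for the moment, N m; "grip_width": finger opening in m; "grip_force": force on a finger pad.
Only numpy, scipy, OpenCV 4.12 (cv2) and the standard library are available. Lean on these libraries where they do the work, as an engineer would, in place of code of your own. Each camera call takes 0.05 s, during which the arm holds its last target. There are 200 camera calls.

TASK

A charcoal block has been dumped on the kit tray: first clear it off and set it flat and squarely on the bare kiln tile, its long side along the tile's long side. Then draw the copper tongs out from under the steel riser by their projecting end, put them down flat on the bench clear of the riser, let go, and pick them up again by the middle. The tray is to end with its tools in order of use, counted from its carrying loop: the wood-gripped tweezers already lie in the first lane, lay the plain steel tweezers flat along the middle lane and the copper tongs flat along the last, each about centred end to end; lower them in, do not drop them, and leave the flux jar where it stands.

Things in the scene. Friction and masses are not known exactly. Their poses are not given: they have to be found in the camera images.
- kit_tray: fixed aluminium kit tray, 147 x 228 mm, floor 2 mm thick. Origin: centre of underside; y along its three lanes. Long walls and dividers 2.5 mm thick, top 25 mm, at x = -72, -24, 24, 72 mm, all cut away to the floor for |y| < 36 mm: fingers fit down only there. End walls at y = +-113 mm, 25 mm high. A wire carrying loop (15 mm high) sticks out 30 mm at -x, beside lane 1
- lane1 (a point): centre of the floor of lane 1 (beside the carrying loop), x = -48 mm in the tray, axes as the tray's; 45 mm wide, 223 mm long. Steel tweezers with reddish-brown wooden grip plates (20 x 166 mm, 10 mm high) lie clipped in it along its middle, and stay
- lane2 (a point): centre of the floor of the middle lane, x = 0 in the tray, axes as the tray's; 45 mm wide, 223 mm long; for the plain steel tweezers
- lane3 (a point): centre of the floor of the last lane, farthest from the loop, x = +48 mm in the tray, axes as the tray's; 45 mm wide, 223 mm long; for the tongs
- riser: fixed dark steel bridge, 140 mm (x) by 150 mm (y), top at 45 mm, 42 mm free height below; side walls at x = +-68 mm with 16 mm flanges inward on the bench; open at -y (front, where the tongs stick out) and at +y. A tin 44 mm wide, 20 mm high is fixed on top at x = 25, y = 40 mm. Origin: centre of the underside
- tongs: copper tongs, 26 mm (x) by 191 mm (y), 11 mm high, 0.09 kg, lying flat; 26 mm wide from y = 20 to 75 mm, 14 mm wide near the -y end. Origin: centre of the underside (centre of mass at y = 20 mm); y along the length. They start under the riser, about along its y axis, with 35 to 60 mm of their -y end sticking out at the riser's -y side
- tweezers: plain bare-steel tweezers, 16 mm (x) by 156 mm (y), 10 mm high, 0.03 kg, lying flat on the bench. Origin: centre of the underside; y along the length; widest at the middle
- shelf_front (a point): right end of the front edge of the fixed wooden shelf at the back, at its top (225 mm up; a post stands under this end). The shelf runs from here 0.74 m to +y, and back; a bowl on a turntable under it comes as far forward as the shelf. Keep arm and gripper on the robot's side of it; swings of the arm bulge outward
- charcoal_block: black charcoal soldering block, 44 mm (x) by 72 mm (y) by 27 mm high, 0.06 kg. Origin: centre of the underside. Starts lying across the tray on top of a divider and the outer wall, over the middle and last lanes, y about along the tray's x; its underside is then 25 mm above the bench
- tile: bare cream kiln tile, fixed flat on the bench, 60 mm (x) by 90 mm (y) by 11 mm high. Origin: centre of the underside
- flux_jar: white lidded jar, 56 mm wide, 60 mm high, loose; leave alone. Origin: centre of the underside
Mind the look-alikes: they are no part of the job. What is shaped like the charcoal_block but blue is not meant.

How it is judged:
On the way, in this order (a step that is already met when the one before it is completed fails the run):
1. the charcoal block lies flat and squarely on the tile, released (horizontal distance between charcoal_block and tile below 0.015 m and angle between the y axis of charcoal_block and the y axis of tile, either way round below 0.25 rad and angle between charcoal_block's own z axis and vertical below 0.08 rad and z of charcoal_block in the frame of tile between 0.006 and 0.016 m and contact force between charcoal_block and the fingers below 0.05 N and linear speed of charcoal_block below 0.02 m/s), for 0.2 s.
2. the tongs lie flat on the bench, wholly out from under the riser, released (y of tongs in the frame of riser below -0.165 m and height (world z) of tongs below 0.006 m and angle between tongs's own z axis and vertical below 0.1 rad and contact force between tongs and the fingers below 0.05 N and linear speed of tongs below 0.02 m/s), for 0.2 s.
3. the tongs are lifted, held by the middle (height (world z) of tongs above 0.03 m and horizontal distance between the grasp point and tongs below 0.035 m and contact force between tongs and the fingers above 0.5 N), for 0.1 s.
At the end, for the whole second after the job is handed in: All released and at rest: tongs flat on the last lane's floor, plain tweezers on the middle lane's, each within 25 mm of mid-length and 0.25 rad of the lane; block flat on the tile, centres within 15 mm, long sides within 0.25 rad (all of step 1 and x of tongs in the frame of lane3 between -0.013 and 0.013 m and y of tongs in the frame of lane3 between -0.025 and 0.025 m and z of tongs in the frame of lane3 between -0.004 and 0.006 m and angle between the y axis of each of tongs, tweezers and the y axis of kit_tray, either way round below 0.25 rad and angle between each of tongs, tweezers's own z axis and vertical below 0.1 rad and linear speed of each of tongs, tweezers below 0.02 m/s and x of tweezers in the frame of lane2 between -0.017 and 0.017 m and y of tweezers in the frame of lane2 between -0.025 and 0.025 m and z of tweezers in the frame of lane2 between -0.004 and 0.006 m and contact force between each of tongs, tweezers and the fingers below 0.05 N); the robot touches nothing.
It fails at once if the flux jar is moved more than 30 mm or tipped (distance of flux_jar from where it was at the start of the episode above 0.03 m or angle between flux_jar's own z axis and vertical above 0.5 rad).
It fails at once if the tongs or plain tweezers are dropped into the tray (faster than 0.45 m/s low over its lanes) ((x of tongs in the frame of kit_tray between -0.07 and 0.07 m and y of tongs in the frame of kit_tray between -0.1 and 0.1 m and height (world z) of tongs below 0.03 m and linear speed of tongs above 0.45 m/s) or (x of tweezers in the frame of kit_tray between -0.07 and 0.07 m and y of tweezers in the frame of kit_tray between -0.1 and 0.1 m and height (world z) of tweezers below 0.03 m and linear speed of tweezers above 0.45 m/s)).
It also fails if it takes over 72 s, if anything falls off the work surface, if the arm or the gripper's body presses on something with over 40 N, if the wrist force passes 120 N, or if a joint passes its speed limit or range.

## Working session

There is one attempt and no reset: what is moved stays moved. The work goes in short steps, Python scripts to look and compute and a shell command to move; the robot and the scene stay as the last step left them, time stands still between calls to the robot, and variables do not carry over. Pictures are saved under pics/ and viewed, at most 10 in all, crops included, and the job is handed in when it is done.

```bash
mkdir -p pics; ls; cat > h.py <<'E'
import numpy as np, cv2
from station import status, vision, order, silhouettes
from scipy.spatial.transform import Rotation as Rn
def pix2ray(c,uv):
    uv=np.atleast_2d(np.asarray(uv,float)); K=np.array(c["K"]); d=np.c_[(uv-K[:2,2])/[K[0,0],K[1,1]]]
    s=d.copy()
    for _ in range(20): s=d/(1+c["k1"]*(s**2).sum(1,keepdims=True))
    R=np.array(c["R"]);t=np.array(c["t"])
    return -R.T@t, np.c_[s,np.ones(len(s))]@R
def onz(c,uv,z):
    o,d=pix2ray(c,uv); return o+d*((z-o[2])/d[:,2])[:,None]
def proj(c,X):
    X=np.atleast_2d(X)@np.array(c["R"]).T+np.array(c["t"]); s=X[:,:2]/X[:,2:]
    s=s*(1+c["k1"]*(s**2).sum(1,keepdims=True)); K=np.array(c["K"])
    return s*[K[0,0],K[1,1]]+K[:2,2]
def rect(c,region,z):
    """min-area rect on plane z of mask: centre, (long,short), angle of long axis"""
    cs,_=cv2.findContours(region.astype(np.uint8),0,1); k=max(cs,key=cv2.contourArea)[:,0,:]
    p=onz(c,k,z)[:,:2]; (cx,cy),(w,h),a=cv2.minAreaRect((p*1000).astype(np.float32))
    a=np.radians(a)
    if w<h: w,h=h,w; a+=np.pi/2
    return np.round([cx,cy,w,h,(np.degrees(a)+90)%180-90],1)
def save(c,n,crop=None,s=1):
    im=c["pixels"][:,:,::-1]
    if crop: im=im[crop[1]:crop[3],crop[0]:crop[2]]
    cv2.imwrite("pics/"+n,cv2.resize(im,None,fx=s,fy=s,interpolation=cv2.INTER_CUBIC))
E
python3 - <<'E'
from h import *
Z=dict(kit_tray=.025,riser=.045,tongs=.01,tweezers=.008,charcoal_block=.052,tile=.011,flux_jar=.06)
im=[]
for n in ["top","scene"]:
    c=vision.camera(n); im.append(c["pixels"]); print(n,c["t"],c["k1"],"cam at",-np.array(c["R"]).T@c["t"])
    for k,z in Z.items():
        for r in silhouettes(k,c): print(k,round(r["score"],2),np.round(r["extent"]),r["region"].sum(), rect(c,r["region"],z))
    save(c,n+"0.png",None,1.4)
o=status.get_obs(); print(o["ee_pos"],o["eef_rot"],o["grip_width"],o["time_s"])
E
```

```text
pics
top [-0.01381292  0.55381543  1.36893502] -0.02098666993661818 cam at [ 0.34281758 -0.04761478  1.43565119]
kit_tray 0.67 [295. 185. 370. 249.] 2712 [ 514.9 -220.8  231.5  178.   -71.3]
riser 0.55 [142. 186. 192. 231.] 1906 [560.6 348.  165.5 147.8  88.6]
charcoal_block 0.89 [341. 184. 360. 205.] 293 [ 595.8 -272.8   72.8   47.2   15.7]
charcoal_block 0.57 [259. 207. 281. 227.] 304 [525.9   2.8  74.   48.3  62.1]
charcoal_block 0.52 [390. 249. 414. 269.] 306 [ 372.  -431.4   77.4   43.2  -65.4]
tile 0.8 [230. 237. 263. 263.] 461 [413.6  78.5  91.9  60.8  63.8]
flux_jar 0.77 [266. 174. 282. 196.] 245 [636.1 -25.5  62.   50.7  -1.3]
scene [0.44980394 0.28699169 1.24269788] -0.03361208468892599 cam at [-0.00801483  1.06034331  0.83940077]
kit_tray 0.69 [274. 204. 325. 242.] 1288 [ 511.2 -205.5  264.3  174.9  -70.5]
riser 0.85 [168. 280. 242. 338.] 1972 [551.  366.6 177.1 168.2  88.3]
tweezers 0.5 [250. 314. 263. 338.] 68 [410.4 339.1  82.8  10.2  89.7]
charcoal_block 0.82 [256. 245. 284. 264.] 283 [505.6  54.4  84.8  73.1  59.4]
charcoal_block 0.52 [276. 202. 296. 213.] 149 [ 593.3 -257.6   75.6   64.3  -63.4]
charcoal_block 0.51 [347. 201. 358. 216.] 141 [ 354.4 -374.8  107.8   46.3  -66.3]
charcoal_block 0.36 [277. 203. 318. 243.] 1234 [ 504.7 -159.6  254.6  143.5  -70.9]
tile 0.88 [274. 267. 311. 287.] 422 [411.8  84.7  97.6  78.   61. ]
flux_jar 0.69 [241. 224. 252. 248.] 289 [618.5  11.2 135.   49.7 -58.7]
[ 0.22316495 -0.50266253  0.18175311] [-3.14157680e+00 -1.92972805e-05  4.17846308e-01] 0.09404422478716155 0.8
```

View pics/top0.png

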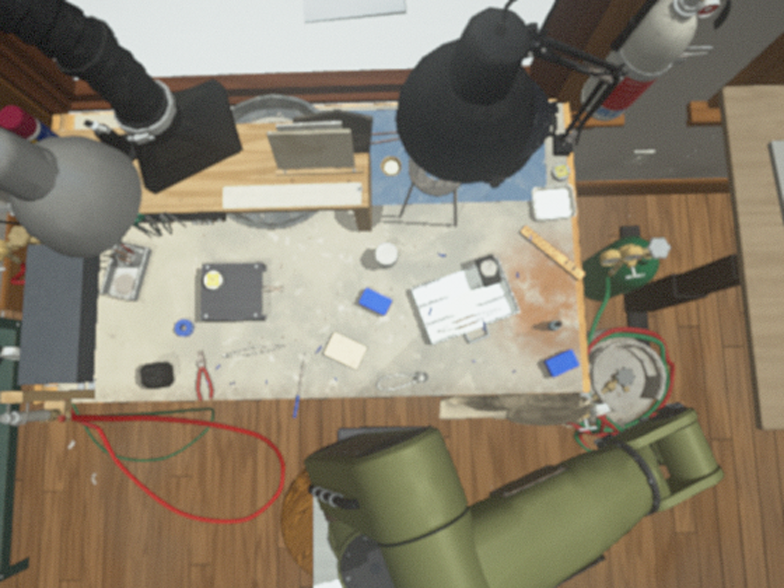

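View pics/scene0.png

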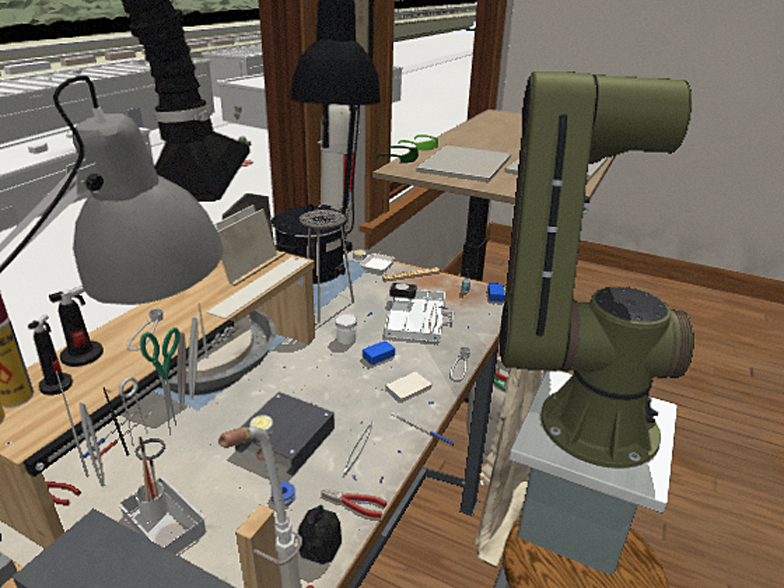

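The top view shows the tray at about px (332,218) with the loop at (339,240), the robot's side. The black block lies on it at (349,193), the riser is at (166,208) with the tongs poking out to the right at (198,205), the tile is at (246,249), and the plain tweezers are near (182,250).

Candidates for the charcoal block are the black one at (349,193), a blue one at (268,215) and a blue one at (401,259). I choose the black one, and will check it in a close wrist view.

```bash
cat >> h.py <<'E'
def to(x,y,z,yawdeg,frm=None):
    """print shift/turn units from measured pose to tool-down pose"""
    o=status.get_obs(); p=np.array(o["ee_pos"]);R=Rn.from_euler("xyz",o["eef_rot"])
    if frm is not None: p=np.array(frm[:3]);R=Rn.from_euler("xyz",[np.pi,0,np.radians(frm[3])])
    d=R.inv().apply(np.array([x,y,z])-p)/.5
    T=Rn.from_euler("xyz",[np.pi,0,np.radians(yawdeg)])
    t=(R.inv()*T).as_rotvec()/(np.pi/2)
    print("to",(x,y,z,yawdeg),"shift",np.round(d,4),"turn",np.round(t,4),"dist mm",round(np.linalg.norm(d)*500,1),"yaw now",round(np.degrees(o["eef_rot"][2]),2))
E
python3 -m pendant '[0.697,-0.303,-0.28,0,0,0.09,1,0.697,-0.303,-0.28,0,0,0.09,1,0.697,-0.303,-0.28,0,0,0.09,1,0.697,-0.303,-0.28,0,0,0.09,1,0.697,-0.303,-0.28,0,0,0.09,1,0.697,-0.303,-0.28,0,0,0.09,1,0.697,-0.303,-0.28,0,0,0.09,1,0.697,-0.303,-0.28,0,0,0.09,1,0.697,-0.303,-0.28,0,0,0.09,1,0.697,-0.303,-0.28,0,0,0.09,1,0.697,-0.303,-0.28,0,0,0.09,1]'
python3 - <<'E'
from h import *
Z=dict(kit_tray=.025,charcoal_block=.052,tile=.011,flux_jar=.06)
c=vision.camera("wrist"); print("cam at",-np.array(c["R"]).T@c["t"])
for k,z in Z.items():
    for r in silhouettes(k,c): print(k,round(r["score"],2),np.round(r["extent"]),r["region"].sum(), rect(c,r["region"],z))
save(c,"w1.png",None,1.4)
E
```

```text
time_s: 1.9
ee_pos: [0.4795, -0.2235, 0.3211]
eef_rot: [-3.141, 0.001, 0.276]
force: [-0.2, -0.6, 0.5]
grip_width: 0.0938
grip_force: 0.0
cam at [ 0.55448307 -0.20261941  0.5232938 ]
kit_tray 0.73 [195.  65. 372. 202.] 18235 [ 517.8 -222.4  229.1  172.6  -71.3]
charcoal_block 0.93 [ 86.  44. 154. 111.] 2374 [534.6 -13.9  73.7  46.1  62.6]
charcoal_block 0.79 [406. 257. 428. 287.] 408 [ 401.9 -449.5   54.6   22.2   56.8]
charcoal_block 0.56 [331.  54. 367. 118.] 2377 [ 597.9 -274.3   70.7   46.3   16. ]
tile 0.56 [ 17. 114.  96. 188.] 3052 [417.1  75.2  93.   65.2  63.2]
flux_jar 0.67 [135.   1. 186.  19.] 673 [618.8 -46.6  54.1  19.7 -75. ]
```

View pics/w1.png

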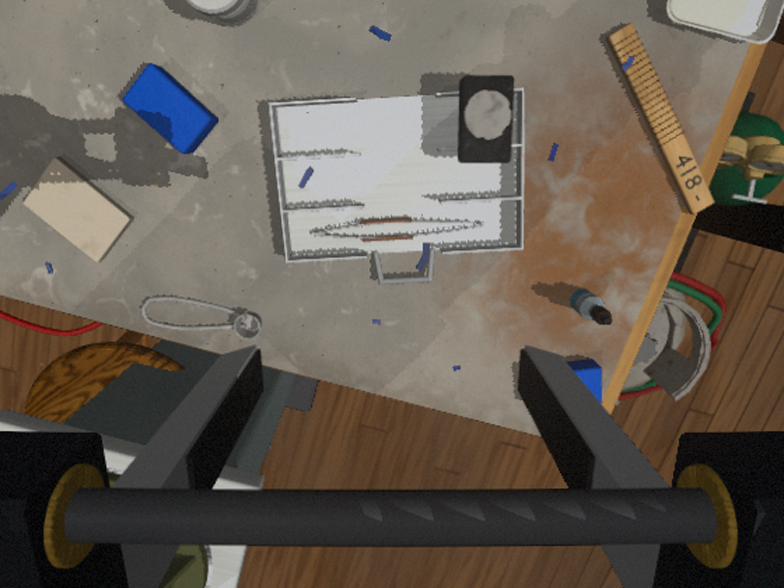

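The black block with the burnt spot is at px (347,85) on the tray. The blue ones at (120,77) and (418,272) are look-alikes. The loop at (287,190) is on the robot's side, and lane 1 holds the wood-gripped tweezers.

```bash
python3 - <<'E'
from h import *
# triangulated height of block from two views
cs=[vision.camera("top"),vision.camera("wrist")]; A=[];b=[]
for c in cs:
    r=[x for x in silhouettes("charcoal_block",c) if c["pixels"][x["region"]].mean(0)[2]<90]
    for x in r: print(rect(c,x["region"],.052), c["pixels"][x["region"]].mean(0).round())
    if not r: continue
    r=r[0]["region"]; v,u=np.nonzero(r); o,d=pix2ray(c,[u.mean(),v.mean()]); d=d[0]/np.linalg.norm(d); P=np.eye(3)-np.outer(d,d); A.append(P); b.append(P@o)
print("tri",np.linalg.solve(sum(A),sum(b)))
to(.597,-.2735,.11,16); to(.597,-.2735,.031,16,(.597,-.2735,.11,16))
E
```

```text
[ 598.3 -274.2   70.7   46.3   15.9] [84. 81. 77.]
tri [ 0.56830377 -0.22492048  0.375     ]
to (0.597, -0.2735, 0.11, 16) shift [0.1976 0.1608 0.4234] turn [-0.      0.     -0.0021] dist mm 247.1 yaw now 15.81
to (0.597, -0.2735, 0.031, 16) shift [-0.    -0.     0.158] turn [0. 0. 0.] dist mm 79.0 yaw now 15.81
```

```bash
python3 -m pendant '[0.198,0.161,0.38,0,0,0,1,0.198,0.161,0.38,0,0,0,1,0.198,0.161,0.38,0,0,0,1,0.198,0.161,0.38,0,0,0,1,0.198,0.161,0.38,0,0,0,1,0.198,0.161,0.38,0,0,0,1,0.198,0.161,0.38,0,0,0,1]'
python3 - <<'E'
from h import *
c=vision.camera("wrist"); print("cam at",-np.array(c["R"]).T@c["t"])
for x in silhouettes("charcoal_block",c):
    print(x["score"],x["extent"],*[rect(c,x["region"],z) for z in (.042,.052,.062)], c["pixels"][x["region"]].mean(0).round())
to(.5972,-.2737,.031,16)
save(c,"w2.png")
E
```

```text
time_s: 3.05
ee_pos: [0.5973, -0.2732, 0.1325]
eef_rot: [3.142, -0.0, 0.276]
force: [-0.0, -0.0, 1.1]
grip_width: 0.0943
grip_force: 0.0
cam at [ 0.67196011 -0.25222657  0.3347346 ]
0.9 [255.8, 155.6, 311.5, 249.0] [ 599.2 -275.2   75.3   44.9   16.1] [ 601.7 -274.4   72.7   43.3   16.1] [ 604.2 -273.6   70.2   41.8   16.1] [78. 75. 71.]
0.85 [340.6, 409.4, 406.8, 420.0] [ 423.4 -416.6   67.2   13.3  -75. ] [ 431.9 -411.    64.9   12.8  -75. ] [ 440.4 -405.4   62.6   12.4  -75. ] [22. 30. 56.]
0.6 [0.0, 178.1, 14.3, 210.3] [545.3 -59.2  28.   11.6   4.5] [549.6 -65.8  27.   11.2   4.5] [553.9 -72.4  26.1  10.8   4.5] [16. 30. 58.]
to (0.5972, -0.2737, 0.031, 16) shift [-0.0013 -0.      0.2065] turn [ 0.0013 -0.0014 -0.0018] dist mm 103.2 yaw now 15.84
```

View pics/w2.png

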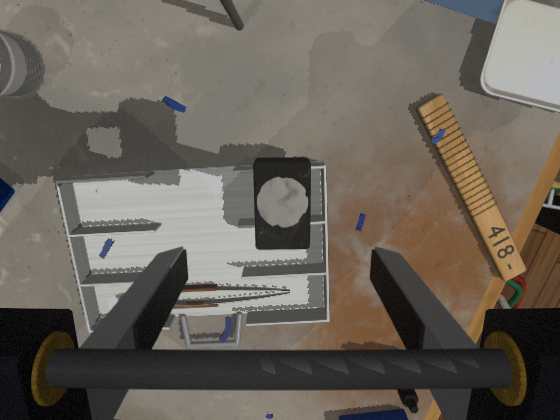

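The wrist view shows the black block at (282,203), square between the fingers, at the size expected for its top height of 52 mm. Descend and grip it.

```bash
python3 -m pendant '[0.005,0.003,0.08,0,0,0,1,0.005,0.003,0.15,0,0,0,1,0.005,0.003,0.19,0,0,0,1,0.005,0.003,0.203,0,0,0,1,0.005,0.003,0.203,0,0,0,-0.2,0.005,0.003,0.203,0,0,0,-0.2,0.005,0.003,0.203,0,0,0,-0.2,0.005,0.003,0.203,0,0,0,-0.2,0.005,0.003,0.203,0,0,0,-0.2,0.005,0.003,0.203,0,0,0,-0.2]' 15
python3 - <<'E'
from h import *
to(.600,-.2742,.15,16)
E
```

```text
time_s: 4.15
ee_pos: [0.6003, -0.274, 0.0305]
eef_rot: [3.141, -0.0, 0.276]
force: [0.6, 0.0, 0.4]
grip_width: 0.0492
grip_force: 0.0
to (0.6, -0.2742, 0.15, 16) shift [-6.00e-04  2.00e-04 -2.39e-01] turn [ 0.0001 -0.0001 -0.0018] dist mm 119.5 yaw now 15.84
```

```bash
python3 -m pendant '[0,0,0,0,0,0,-0.4,0,0,0,0,0,0,-0.4,0,0,0,0,0,0,-0.4,0,0,-0.06,0,0,0,-0.4,0,0,-0.15,0,0,0,-0.4,0,0,-0.24,0,0,0,-0.4,0,0,-0.24,0,0,0,-0.4]' 15
python3 - <<'E'
from h import *
to(.416,.077,.15,63.5)
c=vision.camera("wrist")
for x in silhouettes("tile",c)+silhouettes("charcoal_block",c)[:2]:
    print(x["score"],x["extent"],rect(c,x["region"],.011),rect(c,x["region"],.17))
E
```

```text
time_s: 4.85
ee_pos: [0.6025, -0.2751, 0.1575]
eef_rot: [3.134, -0.008, 0.276]
force: [0.8, 0.3, 1.0]
grip_width: 0.0281
grip_force: 0.0
to (0.416, 0.077, 0.15, 63.5) shift [-0.1666 -0.7794  0.008 ] turn [ 0.0063 -0.0027 -0.5296] dist mm 398.5 yaw now 15.84
0.98 [251.8, 158.6, 305.0, 245.0] [ 591.8 -277.7   83.3   49.3   16.3] [ 629.8 -266.5   45.4   26.9   16.3]
0.7 [0.0, 167.4, 26.7, 222.3] [527.8 -32.   53.4  25.4   4.8] [ 594.9 -132.7   29.1   13.8    4.8]
```

The fingers closed to 28 mm without contact, so the grasp missed. I'll look before trying again.

```bash
python3 - <<'E'
from h import *
c=vision.camera("wrist"); o=status.get_obs(); print(o["ee_pos"],o["eef_rot"],o["grip_width"])
for z in (.1505,.17,.052,.03): print(z,proj(c,[o["ee_pos"][0],o["ee_pos"][1],z]))
save(c,"w3.png")
for x in silhouettes("charcoal_block",c):
    print(x["score"],x["extent"],rect(c,x["region"],.052), c["pixels"][x["region"]].mean(0).round())
E
```

```text
[ 0.59970821 -0.27372625  0.14876072] [-3.14009149e+00  1.61409617e-03  2.76431725e-01] 0.028415416050484216
0.1505 [[278.08744391 247.32771844]]
0.17 [[278.01255552 260.9776634 ]]
0.052 [[278.32734249 203.62651942]]
0.03 [[278.36215597 197.28789631]]
0.94 [252.5, 154.9, 309.2, 246.6] [ 601.6 -274.7   73.4   43.3   16.1] [82. 80. 76.]
0.81 [0.0, 165.0, 25.1, 217.3] [545.8 -59.6  46.2  21.2   4.4] [13. 37. 81.]
```

View pics/w3.png

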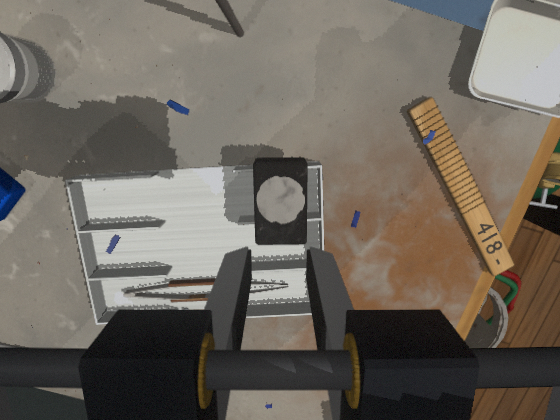

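Nothing was disturbed: the block is still at (281,201), and the fingertips sit where the calibration puts them. I'll descend again and close with the grip monitored.

```bash
python3 - <<'E'
from h import *
to(.6012,-.2745,.0285,15.84)
E
python3 -m pendant '[0.003,0.003,0,0,0,0,1,0.003,0.003,0,0,0,0,1,0.003,0.003,0.08,0,0,0,1,0.003,0.003,0.15,0,0,0,1,0.003,0.003,0.21,0,0,0,1,0.003,0.003,0.235,0,0,0,1,0.003,0.003,0.241,0,0,0,1,0.003,0.003,0.241,0,0,0,0.3,0.003,0.003,0.241,0,0,0,0.1,0.003,0.003,0.241,0,0,0,0]' 30
python3 -m pendant '[0,0,0,0,0,0,-0.2,0,0,0,0,0,0,-0.2]' 30
python3 -m pendant '[0,0,0,0,0,0,-0.2,0,0,0,0,0,0,-0.2]' 30
```

```text
to (0.6012, -0.2745, 0.0285, 15.84) shift [0.003  0.0028 0.2401] turn [-0.0011  0.0012  0.    ] dist mm 120.1 yaw now 15.84
time_s: 6.1
ee_pos: [0.6027, -0.2754, 0.0312]
eef_rot: [3.14, -0.002, 0.276]
force: [-0.5, -0.4, 0.4]
grip_width: 0.0638
grip_force: 0.0
time_s: 6.3
ee_pos: [0.6023, -0.2751, 0.0303]
eef_rot: [3.141, -0.0, 0.276]
force: [0.1, 0.6, -0.1]
grip_width: 0.0473
grip_force: 0.0
time_s: 6.5
ee_pos: [0.6021, -0.275, 0.0298]
eef_rot: [3.142, 0.0, 0.276]
force: [-0.2, -0.5, 0.0]
grip_width: 0.0376
grip_force: 0.0
```

```bash
python3 - <<'E'
from h import *
c=vision.camera("wrist"); o=status.get_obs()
print(proj(c,[o["ee_pos"][0],o["ee_pos"][1],z]) if 0 else [proj(c,[*o["ee_pos"][:2],z]).round() for z in (.03,.05)])
save(c,"w4.png",(130,110,430,330),2.5)
s=vision.camera("scene"); save(s,"s4.png",(250,170,350,260),6)
for x in silhouettes("charcoal_block",c):
    print(x["score"],x["extent"],rect(c,x["region"],.052))
E
```

```text
[array([[278., 246.]]), array([[278., 260.]])]
0.55 [237.8, 187.4, 322.6, 328.2] [ 602.7 -274.6   75.4   43.3   16.1]
```

View pics/w4.png

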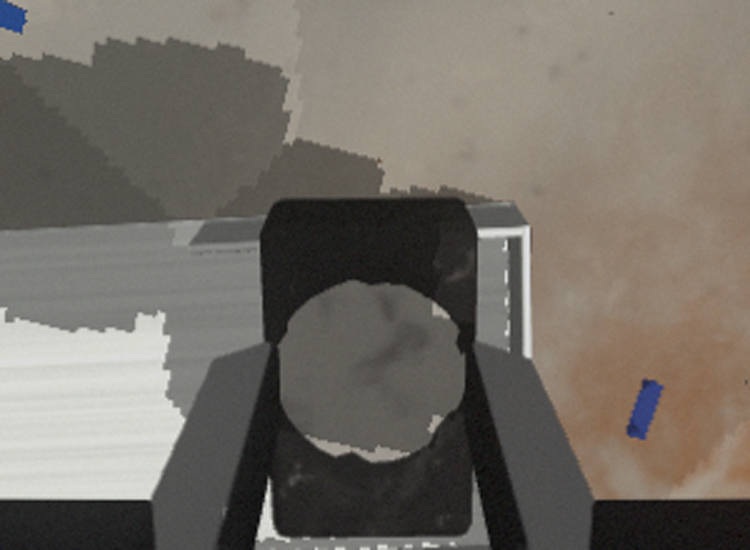

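View pics/s4.png

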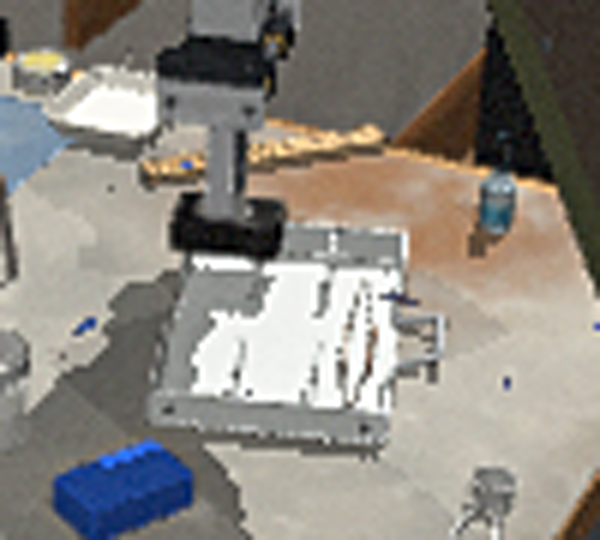

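```bash
python3 -m pendant '[0,0,0,0,0,0,-0.5,0,0,0,0,0,0,-0.5,0,0,0,0,0,0,-0.5]' 30
python3 - <<'E'
from h import *
o=status.get_obs(); print({k:np.round(o[k],4) for k in o})
c=vision.camera("wrist")
for x in silhouettes("charcoal_block",c):
    print(x["score"],x["extent"],rect(c,x["region"],.052))
cv2.imwrite("pics/w5.png",c["pixels"][:,:,::-1])
# finger inner edges at row 250: dark/bright transitions
g=c["pixels"][252].mean(1).astype(int); print(g[200:360])
E
```

```text
time_s: 6.95
ee_pos: [0.6021, -0.275, 0.0298]
eef_rot: [3.142, -0.0, 0.276]
force: [0.6, -0.5, -0.6]
grip_width: 0.0238
grip_force: 0.0
{'time_s': np.float64(6.95), 'qpos': array([-0.4838,  0.6931,  1.3069, -0.    ,  1.1415,  0.8105]), 'joint_vel': array([ 0.0012,  0.0011,  0.0006,  0.001 , -0.0006,  0.0001]), 'tau': array([-5.00000e-04, -7.12024e+01, -3.25518e+01,  5.71000e-02,
       -4.22000e-02,  0.00000e+00]), 'ee_pos': array([ 0.6021, -0.275 ,  0.0298]), 'eef_rot': array([ 3.1416, -0.    ,  0.2765]), 'force': array([ 0.6298, -0.5194, -0.5952]), 'moment': array([ 0.0481,  0.0176, -0.0007]), 'grip_force': np.float64(0.0), 'grip_width': np.float64(0.0238)}
0.87 [237.0, 186.7, 323.2, 325.5] [ 603.  -274.5   75.3   42.9   17.1]
[128 126 129 127 128 130 128 127 127 125 126 124 126 125 124 126 127 125
 124 125 125 123 123 121 120 123 122 124 122 121 122 122 106  97  93  83
  75  77  78  75  75  77  79  76  76  75  75  77  75  75  76  67  29  29
  23  54  91  92  92  93  92  94  90  92  91  91  92  90  93  90  92  90
  90  89  87  88  85  84  83  83  79  74  73  73  72  68  70  71  75  78
  77  83  83  84  85  85  84  84  85  90  89  90  50  21  21  30  71  74
  78  78  79  76  73  76  77  76  77  75  78  76  76  79  86  87 100 115
 120 126 126 123 123 133 198 207  74  75  75  72  81 145 204 210 175 129
 131 135 137 133 133 134 133 131 129 128 126 126 126 122 122 121]
```

The scene view shows the fingers ending at the block's top, not beside it. Both wrist views show the same, so the fingertips seem to stand about 20 mm higher than the reported z. I'll probe down gently onto the block's top to measure it.

```bash
python3 -m pendant '[0,0,0.003,0,0,0,-0.5,0,0,0.003,0,0,0,-0.5]' 
python3 -m pendant '[0,0,0.004,0,0,0,-0.5,0,0,0.004,0,0,0,-0.5]' 
python3 - <<'E'
from h import *
c=vision.camera("wrist"); o=status.get_obs(); p=np.array(o["ee_pos"]); R=Rn.from_euler("xyz",o["eef_rot"]).as_matrix()
w=o["grip_width"]
for dz in (0,-.01,-.02,-.03):
  print(dz,[proj(c,p+R@[x,s*w/2,dz]).round(1).tolist() for x in (.008,) for s in (-1,1)])
# camera in tool frame
Rc=np.array(c["R"]); print("cam in tool",R.T@(-Rc.T@c["t"]-p), "axis",R.T@Rc[2], c["K"])
cv2.imwrite("pics/w6.png",c["pixels"][:,:,::-1])
E
```

```text
time_s: 7.25
ee_pos: [0.602, -0.275, 0.028]
eef_rot: [-3.141, 0.0, 0.276]
force: [0.7, -0.3, 0.1]
grip_width: 0.0236
grip_force: 0.0
time_s: 7.45
ee_pos: [0.6023, -0.2751, 0.0276]
eef_rot: [3.141, -0.0, 0.276]
force: [-5.4, 1.6, 11.3]
grip_width: 0.0234
grip_force: 5.8
0 [[[257.5, 233.1]], [[299.2, 233.0]]]
-0.01 [[[256.5, 239.1]], [[300.2, 239.1]]]
-0.02 [[[255.4, 245.8]], [[301.3, 245.7]]]
-0.03 [[[254.2, 253.1]], [[302.4, 253.1]]]
cam in tool [ 0.07762038  0.00024409 -0.20227947] axis [-2.69366017e-01 -7.18127314e-04  9.63037607e-01] [[378.63515277   0.         278.4964096 ]
 [  0.         378.63515277 210.78732015]
 [  0.           0.           1.        ]]
```

Contact comes at a reported z of 0.0275 with the block's top at about 0.052, so the true fingertip is about 24 mm above the reported TCP. I'll correct for that.

```bash
python3 -m pendant '[0,0,-0.05,0,0,0,1,0,0,-0.05,0,0,0,1,0,0,-0.05,0,0,0,1,0,0,-0.05,0,0,0,1,0,0,-0.05,0,0,0,1,0,0,-0.05,0,0,0,1,0,0,-0.05,0,0,0,1,0,0,-0.05,0,0,0,1,0,0,0,0,0,0,1,0,0,0.03,0,0,0,1,0,0,0.041,0,0,0,1,0,0,0.041,0,0,0,0.3]' 20
python3 -m pendant '[0,0,0,0,0,0,0,0,0,0,0,0,0,-0.2,0,0,0,0,0,0,-0.3,0,0,0,0,0,0,-0.3,0,0,0,0,0,0,-0.3,0,0,0,0,0,0,-0.3,0,0,0,0,0,0,-0.3]' 20
```

```text
time_s: 8.7
ee_pos: [0.6017, -0.2748, 0.0049]
eef_rot: [-3.14, 0.001, 0.276]
force: [-0.5, 0.0, 0.4]
grip_width: 0.0891
grip_force: 0.0
time_s: 9.4
ee_pos: [0.6021, -0.2751, 0.0059]
eef_rot: [3.141, -0.0, 0.276]
force: [-0.4, 0.0, 1.5]
grip_width: 0.0437
grip_force: 20.0
```

```bash
python3 -m pendant '[0,0,-0.06,0,0,0,-0.3,0,0,-0.16,0,0,0,-0.3,0,0,-0.24,0,0,0,-0.3,0,0,-0.24,0,0,0,-0.3]' 20
python3 - <<'E'
from h import *
to(.371,-.013,.12,63.5)
E
```

```text
time_s: 9.8
ee_pos: [0.6043, -0.2761, 0.1324]
eef_rot: [3.135, -0.007, 0.276]
force: [-0.5, 0.4, -0.3]
grip_width: 0.0436
grip_force: 20.0
to (0.371, -0.013, 0.12, 63.5) shift [-0.3053 -0.6338  0.0184] turn [ 0.0059 -0.0025 -0.5296] dist mm 351.9 yaw now 15.84
```

```bash
python3 -m pendant '[-0.3,-0.634,0.012,0,0,-0.53,-0.3,-0.3,-0.634,0.012,0,0,-0.53,-0.3,-0.3,-0.634,0.012,0,0,-0.53,-0.3,-0.3,-0.634,0.012,0,0,-0.53,-0.3,-0.3,-0.634,0.012,0,0,-0.53,-0.3,-0.3,-0.634,0.012,0,0,-0.53,-0.3,-0.3,-0.634,0.012,0,0,-0.53,-0.3,-0.3,-0.634,0.012,0,0,-0.53,-0.3,-0.3,-0.634,0.012,0,0,-0.53,-0.3,-0.3,-0.634,0.012,0,0,-0.53,-0.3,-0.3,-0.634,0.012,0,0,-0.53,-0.3]' 20
python3 - <<'E'
from h import *
for n in ("wrist","top"):
    c=vision.camera(n)
    for k in ("tile","charcoal_block","tweezers"):
        for x in silhouettes(k,c): print(n,k,round(x["score"],2),np.round(x["extent"]),rect(c,x["region"],.011),rect(c,x["region"],.16) if k[0]=="c" else "")
to(.415,.077,.06,63.5)
save(c,"t7.png",None)
E
```

```text
time_s: 10.9
ee_pos: [0.3718, -0.0117, 0.1195]
eef_rot: [-3.141, 0.0, 1.108]
force: [0.4, 0.0, 0.1]
grip_width: 0.0439
grip_force: 20.0
wrist tile 0.58 [236.  13. 318. 138.] [415.2  77.8  89.8  60.7  63.9] 
wrist charcoal_block 0.95 [232. 199. 330. 350.] [338.9 -76.3 147.6  86.   63.6] [371.2 -12.   76.8  44.8  63.6]
wrist charcoal_block 0.72 [419.  48. 497. 146.] [534.    0.7  74.7  53.9  62.6] [472.8  28.1  38.9  28.1  62.6]
top tile 0.67 [232. 240. 248. 258.] [424.9 103.8  60.2  41.3 -19.4] 
top charcoal_block 0.6 [389. 248. 414. 271.] [ 373.7 -442.7   71.1   43.   -65.4] [ 370.4 -401.4   63.7   38.5  -65.4]
top charcoal_block 0.56 [258. 207. 282. 228.] [532.7   3.6  73.1  43.5  62.1] [512.8  -1.8  65.4  39.   62.1]
top charcoal_block 0.43 [293. 183. 372. 248.] [ 526.7 -218.7  231.9  156.9  -70.9] [ 507.5 -200.8  207.6  140.5  -70.9]
top tweezers 0.63 [231. 239. 247. 261.] [423.8 101.8  63.1  41.4 -22.7] 
top tweezers 0.52 [159. 252. 163. 251.] [413.1 372.8   6.9   3.4  88.8] 
to (0.415, 0.077, 0.06, 63.5) shift [ 0.1967 -0.0003  0.1194] turn [-0.0001  0.      0.0003] dist mm 115.0 yaw now 63.52
```

The tile is at (0.4152, 0.0778), 63.9° and the size expected. The block hangs centred in the grip.

```bash
python3 -m pendant '[0.1,-0.0025,0.04,0,0,-0.004,-0.3,0.199,-0.0025,0.1,0,0,-0.004,-0.3,0.199,-0.0025,0.16,0,0,-0.004,-0.3,0.199,-0.0025,0.21,0,0,-0.004,-0.3,0.199,-0.0025,0.24,0,0,-0.004,-0.3,0.199,-0.0025,0.247,0,0,-0.004,-0.3,0.199,-0.0025,0.251,0,0,-0.004,-0.3,0.199,-0.0025,0.251,0,0,-0.004,-0.3]' 20
python3 -m pendant '[0,0,0,0,0,0,-0.3]'
```

```text
time_s: 12.1
ee_pos: [0.4149, 0.0786, -0.0052]
eef_rot: [3.141, -0.001, 1.115]
force: [-0.1, 0.1, -0.6]
grip_width: 0.0441
grip_force: 20.0
time_s: 12.2
ee_pos: [0.415, 0.0786, -0.0049]
eef_rot: [3.14, -0.001, 1.115]
force: [-0.1, 0.2, -1.5]
grip_width: 0.0439
grip_force: 20.0
```

Lower another 2 mm towards contact.

```bash
python3 -m pendant '[0,0,0.004,0,0,0,-0.3,0,0,0.004,0,0,0,-0.3]'
python3 -m pendant '[0,0,0.002,0,0,0,-0.3,0,0,0.002,0,0,0,-0.3]'
```

```text
time_s: 12.4
ee_pos: [0.4146, 0.0786, -0.0076]
eef_rot: [3.141, -0.0, 1.115]
force: [-0.9, 0.6, -0.6]
grip_width: 0.0437
grip_force: 20.0
time_s: 12.6
ee_pos: [0.4147, 0.0786, -0.0083]
eef_rot: [3.141, -0.0, 1.115]
force: [-1.8, -1.0, 8.6]
grip_width: 0.0438
grip_force: 20.0
```

```bash
python3 -m pendant '[0,0,0,0,0,0,0.2,0,0,0,0,0,0,0.4,0,0,0,0,0,0,0.4,0,0,-0.002,0,0,0,0.4,0,0,-0.06,0,0,0,0.4,0,0,-0.16,0,0,0,1,0,0,-0.26,0,0,0,1,0,0,-0.36,0,0,0,1,0,0,-0.36,0,0,0,1]'
python3 - <<'E'
from h import *
c=vision.camera("top"); print("shelf_front", onz(c,[[264,151],[262,147]],.225))
c=vision.camera("wrist")
for k in ("tile","charcoal_block","tongs","tweezers"):
        for x in silhouettes(k,c): print(k,round(x["score"],2),np.round(x["extent"]),rect(c,x["region"],.011),rect(c,x["region"],.038) if k[0]=="c" else "")
to(.52,.12,.2,90)
E
```

```text
time_s: 13.5
ee_pos: [0.4169, 0.0789, 0.1773]
eef_rot: [3.133, -0.005, 1.115]
force: [1.0, 0.8, 0.1]
grip_width: 0.0928
grip_force: 0.0
shelf_front [[0.69983014 0.00438115 0.225     ]
 [0.71243289 0.01020425 0.225     ]]
tile 0.91 [247. 141. 313. 233.] [415.1  79.   90.5  59.8  63.5] 
charcoal_block 0.91 [256. 154. 303. 232.] [411.4  72.9  78.1  47.8  63.8] [414.2  78.5  72.3  44.3  63.8]
charcoal_block 0.61 [390. 166. 447. 244.] [533.   -0.8  77.5  51.8  62.5] [526.8  10.2  71.8  48.   62.5]
to (0.52, 0.12, 0.2, 90) shift [ 0.1678  0.154  -0.0607] turn [-0.0016  0.0005 -0.29  ] dist mm 117.9 yaw now 63.9
```

```bash
python3 -m pendant '[0.168,0.154,-0.2,0,0,-0.29,1,0.168,0.154,-0.2,0,0,-0.29,1,0.168,0.154,-0.2,0,0,-0.29,1,0.168,0.154,-0.2,0,0,-0.29,1,0.168,0.154,-0.2,0,0,-0.29,1,0.168,0.154,-0.2,0,0,-0.29,1]'
python3 - <<'E'
from h import *
c=vision.camera("wrist"); print(status.get_obs()["ee_pos"],-np.array(c["R"]).T@c["t"])
for k,z in dict(riser=.045,tongs=.009,tweezers=.008).items():
        for x in silhouettes(k,c): print(k,round(x["score"],2),np.round(x["extent"]),rect(c,x["region"],z))
save(c,"w8.png",None,1.4)
E
```

```text
time_s: 14.4
ee_pos: [0.5195, 0.1199, 0.2693]
eef_rot: [-3.138, 0.001, 1.569]
force: [0.0, -0.2, -0.3]
grip_width: 0.0939
grip_force: 0.0
[0.51944232 0.1198013  0.26968325] [0.51974865 0.19781456 0.47156415]
riser 0.82 [254.   0. 393.  38.] [562.9 285.4 139.9  34.7   0. ]
riser 0.34 [214. 320. 348. 416.] [ 523.6 -200.6  178.4   48.3   -0. ]
tongs 0.63 [331.  50. 333.  64.] [576.1 243.3   3.3   0.  -88.3]
tweezers 0.75 [180.   0. 207.  62.] [427.6 302.1  21.    2.6 -82.7]
```

View pics/w8.png

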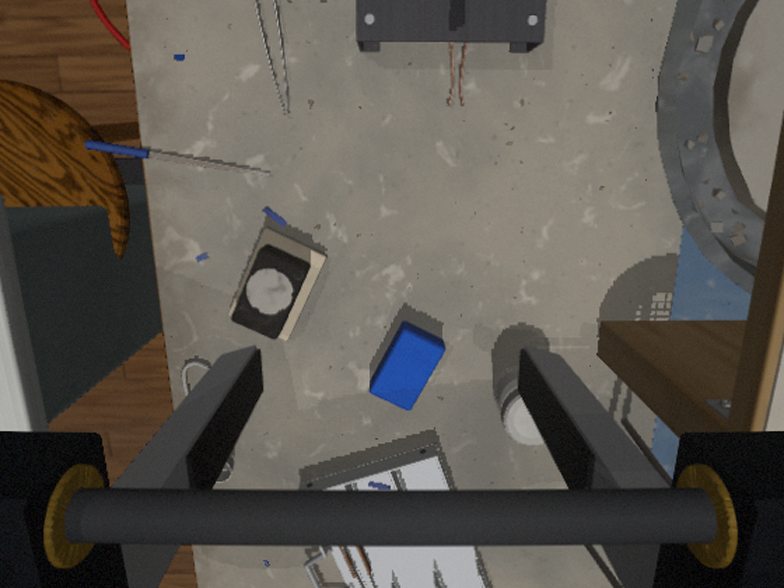

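The wrist view shows the tongs' two copper prongs from about (321–331, 31) to (326,75), under the riser's front edge. The plain tweezers' tip is at (205,80), and the block sits on the tile at (195,208).

```bash
python3 - <<'E'
from h import *
c=vision.camera("wrist")
print("tongs tips/roots",onz(c,[[321,75],[331,75],[321,33],[331,33]],.008).round(4).tolist())
print("riser front top corners",onz(c,[[254,30],[389,30]],.045).round(4).tolist())
print("turntable",onz(c,[[470,75]],.05).round(3),"tweez tip",onz(c,[[205,80]],.005).round(3))
im=c["pixels"].astype(int); m=(im[...,0]-im[...,2]>25)&(im[...,0]-im[...,1]>12); m[:, :300]=0;m[:,350:]=0;m[90:]=0
v,u=np.nonzero(m); print(len(v),u.min(),u.max(),v.min(),v.max())
p=onz(c,np.c_[u,v],.008); print(p.min(0),p.max(0)); 
for a in range(240,285,8):
    q=p[(p[:,1]*1000>=a)&(p[:,1]*1000<a+8)]
    if len(q): print(a,q[:,0].min().round(4),q[:,0].max().round(4))
E
```

```text
tongs tips/roots [[0.5685, 0.2322, 0.008], [0.5801, 0.2322, 0.008], [0.5674, 0.2777, 0.008], [0.5788, 0.2777, 0.008]]
riser front top corners [[0.4936, 0.2744, 0.045], [0.6348, 0.2746, 0.045]]
turntable [[0.724 0.23  0.05 ]] tweez tip [[0.432 0.227 0.005]]
175 319 332 31 75
[0.56608246 0.23217412 0.008     ] [0.57989694 0.27986163 0.008     ]
240 0.5681 0.5764
248 0.5679 0.5762
256 0.5677 0.578
264 0.5675 0.579
272 0.5662 0.5799
```

```bash
python3 - <<'E'
from h import *
to(.5735,.244,.04,90); to(.5735,.244,-.0215,90)
E
```

```text
to (0.5735, 0.244, 0.04, 90) shift [0.2482 0.1069 0.4619] turn [-0.0003  0.0001 -0.0004] dist mm 267.5 yaw now 89.96
to (0.5735, 0.244, -0.0215, 90) shift [0.2482 0.107  0.5849] turn [-0.0003  0.0001 -0.0004] dist mm 322.1 yaw now 89.96
```

```bash
python3 -m pendant '[0.1,0.05,0.1,0,0,0,0,0.2,0.09,0.2,0,0,0,0,0.248,0.107,0.3,0,0,0,0,0.248,0.107,0.4,0,0,0,0,0.248,0.107,0.46,0,0,0,0,0.248,0.107,0.46,0,0,0,0,0.248,0.107,0.46,0,0,0,0]' 20
python3 - <<'E'
from h import *
c=vision.camera("wrist"); im=c["pixels"].astype(int); m=(im[...,0]-im[...,2]>25)&(im[...,0]-im[...,1]>12)
v,u=np.nonzero(m); k=(u>200)&(u<360)&(v>100); u,v=u[k],v[k]; print(len(u))
p=onz(c,np.c_[u,v],.008)
for a in range(220,285,8):
    q=p[(p[:,1]*1000>=a)&(p[:,1]*1000<a+8)&(abs(p[:,0]-.573)<.03)]
    if len(q): print(a,q[:,0].min().round(4),q[:,0].max().round(4),len(q))
save(c,"w9.png"); to(.5735,.244,-.0215,90)
E
```

```text
time_s: 15.35
ee_pos: [0.5718, 0.2438, 0.0371]
eef_rot: [-3.135, 0.002, 1.571]
force: [0.3, -0.2, 0.5]
grip_width: 0.0474
grip_force: 0.0
241
220 0.5797 0.5797 1
228 0.5659 0.5783 22
236 0.5666 0.5777 56
244 0.5692 0.5763 50
252 0.5686 0.582 62
260 0.568 0.5781 49
to (0.5735, 0.244, -0.0215, 90) shift [0.0002 0.0008 0.1236] turn [-0.0017  0.0006  0.    ] dist mm 61.8 yaw now 90.0
```

View pics/w9.png

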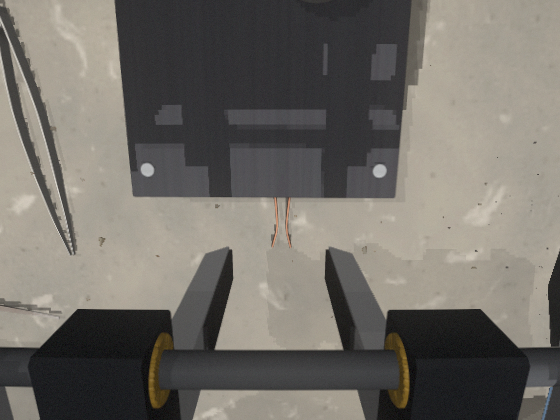

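The prongs hang centred between the open fingers, with their tips at (275–292, 245) and the riser edge at row 195. Descend and grip.

```bash
python3 -m pendant '[0,0.001,0.06,0,0,0,0,0,0.001,0.1,0,0,0,0,0,0.001,0.118,0,0,0,0,0,0.001,0.12,0,0,0,0,0,0.001,0.12,0,0,0,-0.4]' 20
python3 -m pendant '[0,0,0,0,0,0,-1,0,0,0,0,0,0,-1,0,0,0,0,0,0,-1,0,0,0,0,0,0,-1,0,0,0,0,0,0,-1,0,0,0,0,0,0,-1]' 20
```

```text
time_s: 15.9
ee_pos: [0.5755, 0.2443, -0.017]
eef_rot: [3.139, -0.001, 1.571]
force: [-0.0, 1.2, -0.2]
grip_width: 0.042
grip_force: 0.0
time_s: 16.5
ee_pos: [0.5747, 0.2442, -0.0186]
eef_rot: [3.141, -0.0, 1.571]
force: [-0.2, 0.4, 1.0]
grip_width: 0.0131
grip_force: 20.0
```

```bash
python3 -m pendant '[-0.03,0,0,0,0,0,-1,-0.08,0,0,0,0,0,-1,-0.13,0,0,0,0,0,-1,-0.18,0,0,0,0,0,-1,-0.23,0,0,0,0,0,-1,-0.28,0,0,0,0,0,-1,-0.32,0,0,0,0,0,-1,-0.35,0,0,0,0,0,-1,-0.36,0,0,0,0,0,-1,-0.36,0,0,0,0,0,-1]' 20
python3 -m pendant '[0,0,0.002,0,0,0,-0.5,0,0,0.002,0,0,0,0,0,0,0.002,0,0,0,0,0,0,0.002,0,0,0,0,0,0,0.002,0,0,0,0,0,0,0,0,0,0,0,0,0,-0.06,0,0,0,0,0,0,-0.16,0,0,0,0,0,0,-0.26,0,0,0,0,0,0,-0.3,0,0,0,1,0,0,-0.3,0,0,0,1]'
python3 - <<'E'
from h import *
c=vision.camera("wrist"); print(-np.array(c["R"]).T@c["t"])
for x in silhouettes("tongs",c): print(x["score"],x["extent"],rect(c,x["region"],.008))
im=c["pixels"].astype(int); m=(im[...,0]-im[...,2]>25)&(im[...,0]-im[...,1]>12)
v,u=np.nonzero(m); p=onz(c,np.c_[u,v],.008); p=p[(abs(p[:,0]-.573)<.04)&(p[:,1]<.28)&(p[:,1]>.03)]
for a in range(30,290,10):
    q=p[(p[:,1]*1000>=a)&(p[:,1]*1000<a+10)]
    if len(q): print(a,q[:,0].min().round(4),q[:,0].max().round(4),len(q))
save(c,"w10.png")
E
```

```text
time_s: 17.5
ee_pos: [0.5746, 0.0635, -0.0187]
eef_rot: [3.142, 0.0, 1.57]
force: [0.5, -1.7, 1.3]
grip_width: 0.0135
grip_force: 20.0
time_s: 18.6
ee_pos: [0.576, 0.0643, 0.1349]
eef_rot: [3.136, -0.0, 1.571]
force: [0.7, 0.5, 0.3]
grip_width: 0.0596
grip_force: 0.0
[0.57430794 0.14207358 0.33714161]
0.76 [260.2, 0.0, 294.8, 198.5] [584.5 174.7  97.1   4.3  88.5]
50 0.5673 0.58 29
60 0.5692 0.5773 38
70 0.533 0.5905 37
80 0.5685 0.579 38
90 0.5537 0.5799 44
100 0.5661 0.5816 41
110 0.5653 0.5824 50
120 0.5645 0.5832 54
130 0.5638 0.6026 52
140 0.5631 0.584 59
150 0.5631 0.5848 61
160 0.5624 0.5856 69
170 0.5617 0.5863 68
180 0.5611 0.5863 68
190 0.5611 0.587 77
200 0.5612 0.5869 84
210 0.5614 0.5869 67
220 0.5623 0.586 27
```

The tongs lie at (0.574, 0.148), about along world y and clear of the riser. Before regrasping I'll measure the tray from above with the wrist camera.

```bash
python3 -m pendant '[-0.668,-0.15,-0.25,0,0,0,1,-0.668,-0.15,-0.25,0,0,0,1,-0.668,-0.15,-0.25,0,0,0,1,-0.668,-0.15,-0.25,0,0,0,1,-0.668,-0.15,-0.25,0,0,0,1,-0.668,-0.15,-0.25,0,0,0,1,-0.668,-0.15,-0.25,0,0,0,1,-0.668,-0.15,-0.25,0,0,0,1,-0.668,-0.15,-0.25,0,0,0,1]'
python3 - <<'E'
from h import *
c=vision.camera("wrist"); print(-np.array(c["R"]).T@c["t"])
for x in silhouettes("kit_tray",c): print(x["score"],x["extent"],rect(c,x["region"],.025),rect(c,x["region"],0))
np.savez("cam11.npz",**{k:np.array(c[k]) for k in("K","k1","R","t","pixels")})
# overlay of the expected tray outline for a guessed pose
im=c["pixels"][:,:,::-1].copy()
def ov(cx,cy,a,col):
    Rz=Rn.from_euler("z",a,degrees=True).as_matrix()
    for x in (-72,-24,24,72):
        for s in (-1,1):
            P=np.array([[x,s*36,25],[x,s*113,25]])/1000@Rz.T+[cx,cy,0]; q=proj(c,P).round().astype(int); cv2.line(im,q[0],q[1],col,1)
    for s in (-1,1):
        P=np.array([[-72,s*113,25],[72,s*113,25]])/1000@Rz.T+[cx,cy,0]; q=proj(c,P).round().astype(int); cv2.line(im,q[0],q[1],col,1)
ov(.5297,-.217,18.8,(0,0,255))
cv2.imwrite("pics/w11.png",im[60:420,60:500][:, :],) ; cv2.imwrite("pics/w11.png",cv2.resize(im[60:420,60:500],None,fx=1.6,fy=1.6,interpolation=cv2.INTER_CUBIC))
E
```

```text
time_s: 19.6
ee_pos: [0.499, -0.2711, 0.2549]
eef_rot: [-3.14, -0.001, 1.568]
force: [-0.2, 0.6, -0.6]
grip_width: 0.094
grip_force: 0.0
[ 0.49901098 -0.19347928  0.45727151]
0.59 [212.6, 5.5, 392.3, 240.3] [ 516.8 -222.9  228.4  175.   -70.9] [ 517.8 -224.6  241.6  185.2  -70.9]
```

View pics/w11.png

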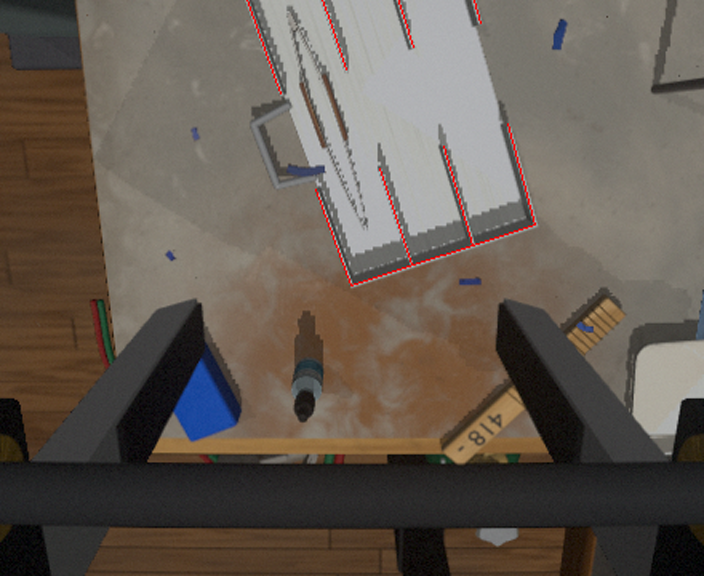

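The predicted tray outline lies on the real walls, which fixes the tray at (0.530, −0.217), 18.8°. Now regrasp the tongs by the middle.

```bash
python3 - <<'E'
from h import *
to(.574,.157,.06,90)
E
```

```text
to (0.574, 0.157, 0.06, 90) shift [0.8508 0.1498 0.3902] turn [-0.0013 -0.001   0.0001] dist mm 474.0 yaw now 90.01
```

```bash
python3 -m pendant '[0.851,0.15,0.39,0,0,0,0,0.851,0.15,0.39,0,0,0,0,0.851,0.15,0.39,0,0,0,0,0.851,0.15,0.39,0,0,0,0,0.851,0.15,0.39,0,0,0,0,0.851,0.15,0.39,0,0,0,0,0.851,0.15,0.39,0,0,0,0,0.851,0.15,0.39,0,0,0,0,0.851,0.15,0.39,0,0,0,0,0.851,0.15,0.39,0,0,0,0,0.851,0.15,0.39,0,0,0,0,0.851,0.15,0.39,0,0,0,0]' 30
python3 - <<'E'
from h import *
c=vision.camera("wrist"); print(-np.array(c["R"]).T@c["t"])
im=c["pixels"].astype(int); m=(im[...,0]-im[...,2]>25)&(im[...,0]-im[...,1]>12)
v,u=np.nonzero(m); p=onz(c,np.c_[u,v],.008); p=p[(abs(p[:,0]-.573)<.02)&(p[:,1]<.28)&(p[:,1]>.03)]
for a in range(30,290,15):
    q=p[(p[:,1]*1000>=a)&(p[:,1]*1000<a+15)]
    if len(q): print(a,q[:,:2].min(0).round(4),q[:,:2].max(0).round(4),len(q))
to(.574,.157,-.0215,90)
E
```

```text
time_s: 20.9
ee_pos: [0.5735, 0.1568, 0.0606]
eef_rot: [-3.14, 0.0, 1.573]
force: [-0.0, -0.6, 0.3]
grip_width: 0.0469
grip_force: 0.0
[0.57311073 0.23466151 0.26282109]
45 [0.5676 0.0521] [0.5794 0.0594] 28
60 [0.5662 0.0603] [0.5778 0.0745] 55
75 [0.5535 0.0753] [0.5791 0.0899] 67
90 [0.5671 0.0907] [0.5812 0.1049] 73
105 [0.5657 0.1057] [0.5825 0.1194] 82
120 [0.5643 0.1201] [0.5832 0.135 ] 96
135 [0.5637 0.135 ] [0.5844 0.1494] 103
150 [0.5625 0.1501] [0.5856 0.1648] 116
165 [0.5619 0.1655] [0.5861 0.1798] 122
180 [0.5613 0.1805] [0.5872 0.195 ] 129
195 [0.5614 0.195 ] [0.5871 0.2098] 135
210 [0.5616 0.2104] [0.5869 0.2248] 141
225 [0.563  0.2254] [0.5854 0.2399] 181
240 [0.569  0.2405] [0.58   0.2424] 41
255 [0.5817 0.2577] [0.5817 0.2577] 1
to (0.574, 0.157, -0.0215, 90) shift [2.300e-03 1.000e-04 1.655e-01] turn [-0.0002  0.0001  0.0006] dist mm 82.7 yaw now 90.06
```

```bash
python3 -m pendant '[0.002,0.001,0.08,0,0,0,0,0.002,0.001,0.14,0,0,0,0,0.002,0.001,0.16,0,0,0,0,0.002,0.001,0.163,0,0,0,0,0.002,0.001,0.163,0,0,0,-0.4,0.002,0.001,0.163,0,0,0,-1,0.002,0.001,0.163,0,0,0,-1,0.002,0.001,0.163,0,0,0,-1,0.002,0.001,0.163,0,0,0,-1,0.002,0.001,0.163,0,0,0,-1]' 30
python3 -m pendant '[0,0,0,0,0,0,-1,0,0,-0.04,0,0,0,-1,0,0,-0.12,0,0,0,-1,0,0,-0.22,0,0,0,-1,0,0,-0.26,0,0,0,-1,0,0,-0.26,0,0,0,-1]' 30
python3 - <<'E'
from h import *
s=np.sin(np.radians(18.8));k=np.cos(np.radians(18.8))
lane3=np.array([.5297+.048*k,-.217+.048*s]); g=lane3+.010*np.array([-s,k]); print(lane3,g)
to(g[0],g[1],.11,108.8)
c=vision.camera("wrist")
im=c["pixels"].astype(int); m=(im[...,0]-im[...,2]>25)&(im[...,0]-im[...,1]>12)
v,u=np.nonzero(m); z=status.get_obs()["ee_pos"][2]+.024+.005; print(z); p=onz(c,np.c_[u,v],z); p=p[(abs(p[:,0]-.573)<.02)&(p[:,1]<.28)&(p[:,1]>.03)]
for a in range(30,290,15):
    q=p[(p[:,1]*1000>=a)&(p[:,1]*1000<a+15)]
    if len(q): print(a,q[:,:2].min(0).round(4),q[:,:2].max(0).round(4),len(q))
E
```

```text
time_s: 21.95
ee_pos: [0.5756, 0.1567, -0.0192]
eef_rot: [3.14, -0.0, 1.571]
force: [-0.9, -1.0, 6.8]
grip_width: 0.0221
grip_force: 30.0
time_s: 22.55
ee_pos: [0.5765, 0.157, 0.1132]
eef_rot: [3.136, -0.001, 1.571]
force: [0.1, 0.4, -0.8]
grip_width: 0.022
grip_force: 30.0
[ 0.57513916 -0.20153125] [ 0.57191651 -0.19206475]
to (np.float64(0.5719165075332483), np.float64(-0.1920647540277785), 0.11, 108.8) shift [-0.6981 -0.0092  0.0055] turn [ 3.600e-03 -1.000e-04 -2.089e-01] dist mm 349.1 yaw now 90.0
0.13945780824453335
60 [0.5711 0.061 ] [0.5798 0.0745] 94
75 [0.5707 0.0752] [0.5797 0.0814] 52
105 [0.5668 0.1083] [0.5838 0.1195] 118
120 [0.5659 0.12  ] [0.5852 0.135 ] 185
135 [0.5651 0.135 ] [0.5861 0.1498] 185
150 [0.5639 0.1503] [0.5868 0.165 ] 177
165 [0.5632 0.165 ] [0.588  0.1796] 222
180 [0.5625 0.1801] [0.5884 0.1946] 240
195 [0.5625 0.195 ] [0.5887 0.2099] 261
210 [0.5629 0.2103] [0.5885 0.225 ] 273
225 [0.5645 0.2254] [0.5868 0.2398] 306
240 [0.5692 0.2403] [0.5817 0.2424] 104
255 [0.569  0.2583] [0.569  0.2583] 1
```

```bash
python3 -m pendant '[-0.08,-0.001,0,0,0,-0.03,-1,-0.16,-0.002,0,0,0,-0.06,-1,-0.25,-0.004,0,0,0,-0.09,-1,-0.34,-0.005,0,0,0,-0.12,-1,-0.43,-0.006,0,0,0,-0.15,-1,-0.52,-0.007,0,0,0,-0.18,-1,-0.61,-0.008,0,0,0,-0.2,-1,-0.67,-0.009,0,0,0,-0.209,-1,-0.698,-0.009,0,0,0,-0.209,-1,-0.698,-0.009,0,0,0,-0.209,-1,-0.698,-0.009,0,0,0,-0.209,-1]' 30
python3 - <<'E'
from h import *
to(.5719,-.1921,.02,108.8)
c=vision.camera("wrist"); o=status.get_obs()
im=c["pixels"][:,:,::-1].copy()
Rz=Rn.from_euler("z",18.8,degrees=True).as_matrix()
for x in (-72,-24,24,72):
    for s in (-1,1):
        q=proj(c,np.array([[x,s*36,25],[x,s*113,25]])/1000@Rz.T+[.5297,-.217,0]).round().astype(int); cv2.line(im,q[0],q[1],(0,0,255),1)
cv2.imwrite("pics/w12.png",cv2.resize(im,None,fx=1.4,fy=1.4,interpolation=cv2.INTER_CUBIC))
E
```

```text
time_s: 23.7
ee_pos: [0.5704, -0.1912, 0.1088]
eef_rot: [-3.141, -0.001, 1.899]
force: [-0.2, 0.6, -1.9]
grip_width: 0.0216
grip_force: 30.0
to (0.5719, -0.1921, 0.02, 108.8) shift [-0.003   0.0025  0.1775] turn [-0.0007 -0.0008  0.0002] dist mm 88.8 yaw now 108.81
```

View pics/w12.png

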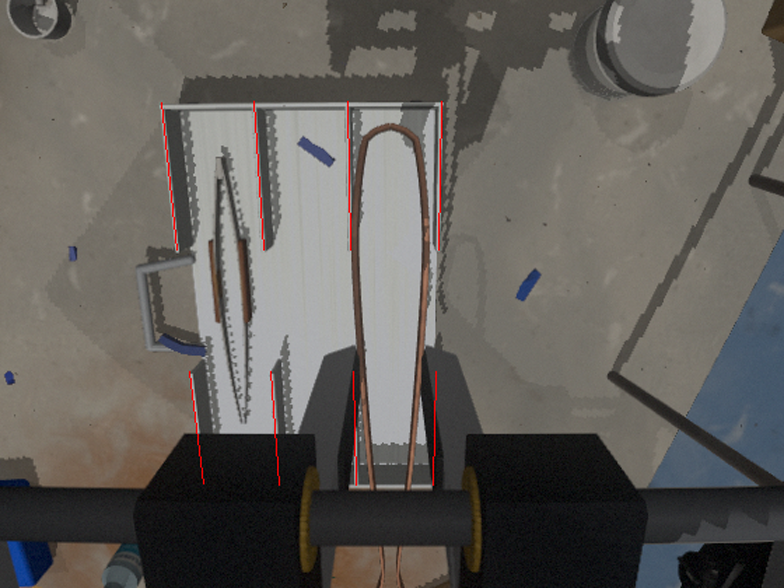

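The tongs hang over lane 3, between the outlined divider at column 250 and the outer wall at column 314 in camera pixels. Lower them slowly.

```bash
python3 -m pendant '[-0.002,0.001,0.04,0,0,0,-1,-0.002,0.001,0.08,0,0,0,-1,-0.002,0.001,0.12,0,0,0,-1,-0.002,0.001,0.16,0,0,0,-1,-0.002,0.001,0.19,0,0,0,-1,-0.002,0.001,0.21,0,0,0,-1,-0.002,0.001,0.225,0,0,0,-1,-0.002,0.001,0.235,0,0,0,-1,-0.002,0.001,0.243,0,0,0,-1,-0.002,0.001,0.248,0,0,0,-1,-0.002,0.001,0.248,0,0,0,-1]' 30
python3 -m pendant '[0,0,0.002,0,0,0,-1,0,0,0.002,0,0,0,-1]' 30
```

```text
time_s: 24.85
ee_pos: [0.5714, -0.1931, -0.0143]
eef_rot: [-3.142, -0.0, 1.899]
force: [0.2, -0.7, -1.2]
grip_width: 0.0218
grip_force: 30.0
time_s: 25.05
ee_pos: [0.5715, -0.1932, -0.0151]
eef_rot: [3.141, 0.0, 1.899]
force: [0.1, -0.0, -1.3]
grip_width: 0.0219
grip_force: 30.0
```

```bash
python3 -m pendant '[0,0,0.002,0,0,0,-1,0,0,0.002,0,0,0,-1]' 30
python3 -m pendant '[0,0,0.002,0,0,0,-1,0,0,0.002,0,0,0,-1]' 30
python3 -m pendant '[0,0,0.002,0,0,0,-1,0,0,0.002,0,0,0,-1]' 30
```

```text
time_s: 25.25
ee_pos: [0.5714, -0.1931, -0.0163]
eef_rot: [3.142, 0.0, 1.899]
force: [-0.1, -0.6, -0.7]
grip_width: 0.0222
grip_force: 30.0
time_s: 25.45
ee_pos: [0.5715, -0.1931, -0.0171]
eef_rot: [3.141, 0.0, 1.899]
force: [-0.5, 0.3, 0.2]
grip_width: 0.0219
grip_force: 30.0
time_s: 25.65
ee_pos: [0.5715, -0.1932, -0.0173]
eef_rot: [3.141, 0.0, 1.899]
force: [-4.6, 1.4, 11.1]
grip_width: 0.0218
grip_force: 30.0
```

```bash
python3 -m pendant '[0,0,0,0,0,0,-0.3,0,0,0,0,0,0,-0.15,0,0,0,0,0,0,-0.15,0,0,0,0,0,0,-0.15,0,0,-0.03,0,0,0,-0.15,0,0,-0.1,0,0,0,-0.15,0,0,-0.2,0,0,0,-0.15,0,0,-0.3,0,0,0,-0.15,0,0,-0.36,0,0,0,0,0,0,-0.36,0,0,0,0]'
python3 - <<'E'
from h import *
to(.43,.19,.2,95)
c=vision.camera("wrist"); im=c["pixels"].astype(int); m=(im[...,0]-im[...,2]>25)&(im[...,0]-im[...,1]>12)
v,u=np.nonzero(m); p=onz(c,np.c_[u,v],.007)
Rz=Rn.from_euler("z",18.8,degrees=True).as_matrix(); q=(p-[.5297,-.217,0])@Rz
q=q[(abs(q[:,0]-.048)<.02)&(abs(q[:,1])<.11)]
for a in range(-110,110,20):
    w=q[(q[:,1]*1000>=a)&(q[:,1]*1000<a+20)]
    if len(w): print(a,w[:,:2].min(0).round(4),w[:,:2].max(0).round(4),len(w))
E
```

```text
time_s: 26.65
ee_pos: [0.5731, -0.1937, 0.168]
eef_rot: [3.135, 0.006, 1.899]
force: [0.3, -0.3, 0.1]
grip_width: 0.0469
grip_force: 0.0
to (0.43, 0.19, 0.2, 95) shift [ 0.8183 -0.0229 -0.0689] turn [0.0046 0.0031 0.1535] dist mm 410.8 yaw now 108.82
-110 [ 0.0396 -0.0952] [ 0.0512 -0.0906] 10
-90 [ 0.0417 -0.0895] [ 0.0501 -0.0701] 40
-70 [ 0.0399 -0.069 ] [ 0.0522 -0.0502] 43
-50 [ 0.038  -0.0492] [ 0.0542 -0.0309] 52
-30 [ 0.0362 -0.0299] [ 0.0561 -0.01  ] 59
-10 [ 0.0354 -0.0091] [0.057  0.0092] 69
10 [0.0345 0.0101] [0.0579 0.0299] 78
30 [0.0338 0.0308] [0.0588 0.0499] 83
50 [0.034  0.0508] [0.0587 0.0694] 84
70 [0.0342 0.0703] [0.0576 0.0893] 86
90 [0.0381 0.0902] [0.0547 0.0946] 39
```

The tongs lie at lane x = 46 mm (2 mm off) and y = 0. Now the plain tweezers.

```bash
python3 -m pendant '[0.818,-0.025,-0.08,0,0,0.154,0,0.818,-0.025,-0.08,0,0,0.154,0,0.818,-0.025,-0.08,0,0,0.154,0,0.818,-0.025,-0.08,0,0,0.154,0,0.818,-0.025,-0.08,0,0,0.154,0,0.818,-0.025,-0.08,0,0,0.154,0,0.818,-0.025,-0.08,0,0,0.154,0,0.818,-0.025,-0.08,0,0,0.154,0,0.818,-0.025,-0.08,0,0,0.154,0,0.818,-0.025,-0.08,0,0,0.154,0,0.818,-0.025,-0.08,0,0,0.154,0]'
python3 - <<'E'
from h import *
c=vision.camera("wrist"); print(-np.array(c["R"]).T@c["t"])
for x in silhouettes("tweezers",c): 
    r=rect(c,x["region"],.006); v,u=np.nonzero(x["region"]); p=onz(c,np.c_[u,v],.006)[:,:2]
    print(x["score"],x["extent"],len(u),r)
    d=p-p.mean(0); w,V=np.linalg.eigh(d.T@d); a=V[:,1]*np.sign(V[1,1]); t=d@a; n=d@[-a[1],a[0]]; print(p.mean(0),a,t.min(),t.max(),n.min(),n.max())
cv2.imwrite("pics/w13.png",c["pixels"][:,:,::-1])
E
```

```text
time_s: 27.8
ee_pos: [0.4277, 0.1892, 0.2011]
eef_rot: [-3.14, 0.001, 1.657]
force: [0.0, 0.2, 0.6]
grip_width: 0.047
grip_force: 0.0
[0.42070027 0.26687242 0.40332424]
0.86 [270.4, 32.2, 290.8, 73.4] 100 [409.2 324.7  21.1   1.  -85.3]
[0.41647343 0.31749156] [-0.48959623  0.87194927] -0.020118209532207814 0.019595269740181356 -0.012469323193053009 0.012663641653267207
```

```bash
python3 - <<'E'
from h import *
c=vision.camera("wrist"); g=cv2.cvtColor(c["pixels"],cv2.COLOR_RGB2GRAY)
m=(cv2.absdiff(g,cv2.medianBlur(g,21))>22)
v,u=np.nonzero(m); p=onz(c,np.c_[u,v],.006)[:,:2]*1000
for a in range(205,400,8):
    q=p[(p[:,1]>=a)&(p[:,1]<a+8)&(p[:,0]>385)&(p[:,0]<460)]
    print(a,np.unique(q[:,0].round()).astype(int))
E
```

```text
205 []
213 []
221 [430]
229 [427 428 431 432 449 450 451 452 453]
237 [424 425 426 427 430 431 432 449 450]
245 [422 423 424 430 431 432]
253 [395 396 398 399 400 401 402 403 404 419 420 421 422 423 430 431]
261 [399 400 401 402 403 404 405 406 407 408 418 419 420 430 431]
269 [416 417 418 428 429 430 431 436 437]
277 [414 415 416 417 418 421 422 429 430 452]
285 [390 413 414 415 416 428 429]
293 [390 391 412 413 414 426 427 428 429]
301 [411 412 413 425 426 427 428]
309 [409 410 411 412 425 426 427 438 439 440 441]
317 [409 410 411 423 424 425]
325 [397 398 408 409 410 421 422 423 424]
333 [390 391 392 393 394 395 396 397 398 399 400 401 402 403 404 405 406 407
 408 409 410 411 420 421 422 447 448 449 450 451 452 453 454 455 456 457
 458 459]
341 [389 400 401 402 403 404 408 409 417 418 419 420 421 447 448 449 450 451
 452 453 454 455 456 457 458]
349 [388 401 407 408 409 415 416 417 418 419 420 445 446 447]
357 [401 406 407 408 409 413 414 415 416 417 444]
365 []
373 []
381 []
389 []
397 []
```

```bash
python3 - <<'E'
from h import *
to(.4193,.305,.04,97.9); to(.4193,.305,-.0205,97.9)
E
```

```text
to (0.4193, 0.305, 0.04, 97.9) shift [0.2331 0.0024 0.3226] turn [-0.0005  0.0002 -0.034 ] dist mm 199.0 yaw now 94.84
to (0.4193, 0.305, -0.0205, 97.9) shift [0.2332 0.0025 0.4436] turn [-0.0005  0.0002 -0.034 ] dist mm 250.6 yaw now 94.84
```

```bash
python3 -m pendant '[0.08,0.001,0.09,0,0,-0.034,0,0.16,0.002,0.18,0,0,-0.034,0,0.233,0.002,0.26,0,0,-0.034,0,0.233,0.002,0.33,0,0,-0.034,0,0.233,0.002,0.39,0,0,-0.034,0,0.233,0.002,0.425,0,0,-0.034,0,0.233,0.002,0.438,0,0,-0.034,0,0.233,0.002,0.442,0,0,-0.034,0,0.233,0.002,0.442,0,0,-0.034,-0.4,0.233,0.002,0.442,0,0,-0.034,-0.6,0.233,0.002,0.442,0,0,-0.034,-1]' 12
python3 -m pendant '[0,0,0,0,0,0,-1,0,0,0,0,0,0,-1,0,0,0,0,0,0,-1,0,0,0,0,0,0,-1]' 12
```

```text
time_s: 29.05
ee_pos: [0.4192, 0.3063, -0.0183]
eef_rot: [3.14, -0.001, 1.71]
force: [-0.3, -0.5, 0.1]
grip_width: 0.0267
grip_force: 0.0
time_s: 29.45
ee_pos: [0.4189, 0.3063, -0.0188]
eef_rot: [3.141, -0.0, 1.711]
force: [-1.3, -1.2, 6.3]
grip_width: 0.0158
grip_force: 12.0
```

```bash
python3 -m pendant '[0,0,-0.03,0,0,0,-1,0,0,-0.1,0,0,0,-1,0,0,-0.19,0,0,0,-1,0,0,-0.26,0,0,0,-1,0,0,-0.27,0,0,0,-1,0,0,-0.27,0,0,0,-1]' 12
python3 - <<'E'
from h import *
to(.5297,-.217,.115,108.8)
c=vision.camera("wrist"); o=status.get_obs(); g=cv2.cvtColor(c["pixels"],cv2.COLOR_RGB2GRAY)
m=(cv2.absdiff(g,cv2.medianBlur(g,21))>22)
v,u=np.nonzero(m); p=onz(c,np.c_[u,v],o["ee_pos"][2]+.024+.005)
q=Rn.from_euler("xyz",o["eef_rot"]).inv().apply(p-o["ee_pos"])*1000
for a in range(-100,100,8):
    w=q[(q[:,0]>=a)&(q[:,0]<a+8)&(abs(q[:,1])<14)]
    print(a,np.unique(w[:,1].round()).astype(int))
E
```

```text
time_s: 30.05
ee_pos: [0.4188, 0.3064, 0.1162]
eef_rot: [3.14, -0.001, 1.711]
force: [-0.4, 0.2, -0.3]
grip_width: 0.0161
grip_force: 12.0
to (0.5297, -0.217, 0.115, 108.8) shift [-1.0674  0.0737  0.0019] turn [ 0.0009 -0.0003 -0.1199] dist mm 535.0 yaw now 98.01
-100 [0]
-92 [-5 -4 -3 -2 -1  0  1  2  3  4  5]
-84 [-14 -13 -12 -11 -10  -9  -8  -7  -6  -5  -4  -2   0   1   2   3   4   5
   6   7   8   9  10  12  13  14]
-76 [-14 -13 -12 -11 -10  -9  -8  -7  -6  -5  -4  -3  -2   1   7   8   9  10
  11  12  13  14]
-68 []
-60 []
-52 [-14 -13 -12 -11 -10  -9  -8  -7  -6  -5  -4  -3  -2  -1   0   1   4   5
   6   7   8   9  10  11  12  13  14]
-44 [-14 -13 -12 -11 -10  -9  -6  -5  -2  -1   4   5   6   8   9  10  11  12
  13  14]
-36 [-14 -13 -12 -11 -10  -9  -7  -6  -5   5   6   9  10  11  12  13  14]
-28 [-14 -13 -12 -11 -10  -9  -8  -7  -6   5   6   7   8   9  10  11  12  13
  14]
-20 [-13 -12 -11 -10  -9  -8  -7  -6   6   7   8   9  10  11  12  13]
-12 [-12 -11 -10  -9  -8  -7   5   6   7   8   9  10  11  12]
-4 [-11 -10  -9  -8  -7   6   7   8   9  10]
4 [-14 -13 -12 -11 -10  -9  -8  -7   6   7   8   9  10  11  12]
12 [-14 -13 -12 -11 -10  -9  -8  -7  -1   6   7   8]
20 [-8 -7 -6 -1  5  6  7]
28 [-7 -6 -5  5  6  7 11 12 13]
36 [-7 -6 -5 -4  4  5  6]
44 [-6 -5 -4 -3  3  4  5]
52 [-7 -6 -5 -4 -3 -2  2  3  4]
60 [-8 -7 -6 -4 -3 -2 -1  0  1  2  3  8  9]
68 [-2 -1  0  1  2  3  8  9 10]
76 [-14 -13 -12  -3  -2  -1   0   1   2   3   8   9  10  11  12  13  14]
84 [-5 -4 -3 -2 -1  0  1  2  3  9 10 11]
92 [-6 -5  2  3  9 10 11]
```

```bash
python3 -m pendant '[-0.98,0.067,0,0,0,-0.12,-1,-0.98,0.067,0,0,0,-0.12,-1,-0.98,0.067,0,0,0,-0.12,-1,-0.98,0.067,0,0,0,-0.12,-1,-0.98,0.067,0,0,0,-0.12,-1,-0.98,0.067,0,0,0,-0.12,-1,-0.98,0.067,0,0,0,-0.12,-1,-0.98,0.067,0,0,0,-0.12,-1,-0.98,0.067,0,0,0,-0.12,-1,-0.98,0.067,0,0,0,-0.12,-1,-0.98,0.067,0,0,0,-0.12,-1,-0.98,0.067,0,0,0,-0.12,-1]' 12
python3 - <<'E'
from h import *
to(.5297,-.217,.05,108.8)
E
```

```text
time_s: 31.3
ee_pos: [0.5191, -0.1746, 0.1137]
eef_rot: [-3.139, -0.002, 1.897]
force: [0.6, 0.1, -0.4]
grip_width: 0.0158
grip_force: 12.0
to (0.5297, -0.217, 0.05, 108.8) shift [-0.0873 -0.0068  0.1271] turn [-0.0016 -0.0015 -0.001 ] dist mm 77.2 yaw now 108.71
```

```bash
python3 -m pendant '[-0.05,-0.005,0,0,0,0,-1,-0.087,-0.007,0,0,0,0,-1,-0.087,-0.007,0.03,0,0,0,-1,-0.087,-0.007,0.06,0,0,0,-1,-0.087,-0.007,0.06,0,0,0,-1]' 12
python3 - <<'E'
from h import *
to(.5297,-.217,-.017,108.8)
c=vision.camera("wrist"); o=status.get_obs(); g=cv2.cvtColor(c["pixels"],cv2.COLOR_RGB2GRAY)
m=(cv2.absdiff(g,cv2.medianBlur(g,21))>22)
v,u=np.nonzero(m); p=onz(c,np.c_[u,v],o["ee_pos"][2]+.024+.005)
q=(p-[.5297,-.217,0])@Rn.from_euler("z",18.8,degrees=True).as_matrix()*1000
for a in range(20,112,6):
    w=q[(q[:,1]>=a)&(q[:,1]<a+6)&(abs(q[:,0])<14)]
    print(a,np.unique(w[:,0].round()).astype(int))
E
```

```text
time_s: 31.8
ee_pos: [0.5296, -0.2147, 0.0831]
eef_rot: [-3.138, -0.003, 1.9]
force: [0.0, 0.7, -0.9]
grip_width: 0.0159
grip_force: 12.0
to (0.5297, -0.217, -0.017, 108.8) shift [-0.0051 -0.0005  0.2003] turn [-0.0021 -0.0022  0.001 ] dist mm 100.2 yaw now 108.89
20 [-8 -7 -6  6  7  8 12 13 14]
26 [-8 -7 -6  5  6  7 11 12 14]
32 [-7 -6 -5  5  6  7 10 11 12]
38 [-6 -5  4  5  6  9 10 11]
44 [-5 -4  3  4  5  9 10 11]
50 [-14 -13  -5  -4  -3   3   4   5   8   9  10  11  12  13]
56 [-14 -13 -12 -11  -4  -3  -2   2   3   4   8   9  10  11  12  13  14]
62 [-14 -13 -12 -11 -10  -4  -3  -2  -1   0   1   2   3   4   5   6   8   9
  10  11  12  13  14]
68 [-14 -13 -12 -11  -3  -2  -1   0   1   2   3   4   5   6   7   8   9  10
  11  12  13  14]
74 [-14 -13 -12 -11  -2  -1   0   1   2   3   6   7   8  10  11  12  13  14]
80 [-14 -13 -12 -11  -2  -1   0   1   2   3   4   5   6   7   8   9  12  13
  14]
86 [-14 -13 -12 -11  -3  -2  -1   0   1   2   3   4  14]
92 [-14 -13 -12 -11 -10  -9   3   4   5   6]
98 [-14 -13 -12 -11 -10  -9  -8  -7  -6  -5  -4  -3  -2  -1   0   1   2   3
   4   5   6   7   8   9  10  11  12  13  14]
104 [-6 -5 -4 -3 -2 -1  0  1  2  3  4  5  6]
110 [-5 -4 -3 -2 -1  0  1  2  3  4  5  6  7]
```

```bash
python3 -m pendant '[-0.004,0,0.04,0,0,0,-1,-0.004,0,0.08,0,0,0,-1,-0.004,0,0.12,0,0,0,-1,-0.004,0,0.15,0,0,0,-1,-0.004,0,0.17,0,0,0,-1,-0.004,0,0.185,0,0,0,-1,-0.004,0,0.195,0,0,0,-1,-0.004,0,0.199,0,0,0,-1,-0.004,0,0.199,0,0,0,-1]' 12
python3 -m pendant '[0,0,0.002,0,0,0,-1,0,0,0.002,0,0,0,-1]' 12
```

```text
time_s: 32.75
ee_pos: [0.5315, -0.2186, -0.0136]
eef_rot: [3.141, 0.0, 1.899]
force: [-0.4, -0.1, -0.5]
grip_width: 0.016
grip_force: 12.0
time_s: 32.95
ee_pos: [0.5316, -0.2187, -0.0145]
eef_rot: [3.141, 0.0, 1.899]
force: [-0.5, 0.6, -0.1]
grip_width: 0.0158
grip_force: 12.0
```

```bash
python3 -m pendant '[0,0,0.003,0,0,0,-1,0,0,0.003,0,0,0,-1]' 12
python3 -m pendant '[0,0,0.002,0,0,0,-1,0,0,0.002,0,0,0,-1]' 12
python3 -m pendant '[0,0,0.002,0,0,0,-1,0,0,0.002,0,0,0,-1]' 12
```

```text
time_s: 33.15
ee_pos: [0.5314, -0.2186, -0.0163]
eef_rot: [-3.142, -0.0, 1.899]
force: [-0.5, -0.4, -0.2]
grip_width: 0.0161
grip_force: 12.0
time_s: 33.35
ee_pos: [0.5315, -0.2187, -0.0168]
eef_rot: [3.141, 0.0, 1.899]
force: [-1.8, 1.4, 5.4]
grip_width: 0.0157
grip_force: 12.0
time_s: 33.55
ee_pos: [0.5316, -0.2188, -0.0173]
eef_rot: [3.141, 0.001, 1.899]
force: [-4.3, 0.8, 11.7]
grip_width: 0.0161
grip_force: 12.0
```

```bash
python3 -m pendant '[0,0,-0.002,0,0,0,-0.6,0,0,-0.002,0,0,0,-0.45,0,0,-0.002,0,0,0,-0.45,0,0,-0.002,0,0,0,-0.45,0,0,-0.03,0,0,0,-0.45,0,0,-0.1,0,0,0,-0.45,0,0,-0.2,0,0,0,-0.45,0,0,-0.3,0,0,0,-0.45,0,0,-0.4,0,0,0,0,0,0,-0.42,0,0,0,0,0,0,-0.42,0,0,0,0]'
python3 - <<'E'
from h import *
c=vision.camera("wrist"); g=cv2.cvtColor(c["pixels"],cv2.COLOR_RGB2GRAY)
m=(cv2.absdiff(g,cv2.medianBlur(g,21))>22)
v,u=np.nonzero(m); p=onz(c,np.c_[u,v],.008)
q=(p-[.5297,-.217,0])@Rn.from_euler("z",18.8,degrees=True).as_matrix()*1000
for a in range(-100,100,10):
    w=q[(q[:,1]>=a)&(q[:,1]<a+10)&(abs(q[:,0])<20)]
    print(a,np.unique(w[:,0].round()).astype(int))
im=c["pixels"].astype(int); m=(im[...,0]-im[...,2]>25)&(im[...,0]-im[...,1]>12)
v,u=np.nonzero(m); p=onz(c,np.c_[u,v],.007); q=(p-[.5297,-.217,0])@Rn.from_euler("z",18.8,degrees=True).as_matrix(); q=q[(abs(q[:,0]-.048)<.02)&(abs(q[:,1])<.11)]
print("tongs",q[:,:2].min(0),q[:,:2].max(0))
for n in("charcoal_block","tile"):
    for x in silhouettes(n,c): print(n,x["score"],rect(c,x["region"],.038),rect(c,x["region"],.011))
t=vision.camera("top")
for n,z in(("charcoal_block",.038),("tile",.011),("flux_jar",.06)):
    for x in silhouettes(n,t): print(n,x["score"],rect(t,x["region"],z))
E
```

```text
time_s: 34.65
ee_pos: [0.532, -0.2188, 0.1943]
eef_rot: [3.139, 0.003, 1.899]
force: [0.1, 0.1, -0.5]
grip_width: 0.0452
grip_force: 0.0
-100 [-19 -18 -17 -16 -15 -14 -13 -12 -11  -9  -8  -7  -6  -5  -3   3   4   5
   7   8   9  10  13  14  15  16  17  18  19]
-90 [-19 -18 -17  -2   2]
-80 [-19 -18  -3  -2   2   3   4]
-70 [-19 -18  -4  -3  -2  -1   3   4   5]
-60 [-20 -19 -18  -5  -4  -3  -2   4   5   6]
-50 [-20 -19 -18  -6  -5  -4  -3   5   6   7]
-40 [-20 -19 -18 -17  -7  -6  -5  -4  -3   5   6   7]
-30 [-20 -19 -18 -17  -7  -6  -5  -4   6   7   8]
-20 [-8 -7 -6 -5  6  7  8  9]
-10 [-8 -7 -6 -5  7  8  9 10]
0 [-8 -7 -6 -5  7  8  9 10]
10 [-8 -7 -6 -5 -4  7  8  9 10]
20 [-8 -7 -6 -5 -4 -3  6  7  8  9 10]
30 [-6 -5 -4 -3  5  6  7  8  9]
40 [-19 -18  -5  -4  -3  -2   4   5   6   7   8]
50 [-19 -18  -4  -3  -2  -1   2   3   4   5   6   7]
60 [-19 -18 -17  -3  -2  -1   0   1   2   3   4   5   6]
70 [-20 -19 -18  -1   0   1   2   3   4  11  12]
80 [-20 -19 -18  -3  -2  -1   0   1   2   3   4   5   6   7   8   9  10  11
  12  13  14  15]
90 [-20 -19 -18  -5  -4  -3  -2  -1   0   1   2   3   4   5]
tongs [ 0.03380216 -0.09517363] [0.05963646 0.0946632 ]
charcoal_block 0.91 [ 369.1 -404.5   62.7   35.3   42.1] [ 358.8 -424.1   67.5   38.    42.1]
charcoal_block 0.48 [531.5 -46.2  12.1   4.8  19.2] [533.5 -38.8  13.    5.1  19.2]
charcoal_block 0.6 [529.1   2.5  68.5  42.7  62.4]
charcoal_block 0.58 [561.7 351.3 156.8 141.8  88.7]
charcoal_block 0.5 [ 373.1 -435.3   73.    45.1  -65.3]
tile 0.46 [408.7 122.7   4.9   2.4  44.4]
flux_jar 0.67 [637.8 -25.5  58.6  50.7  -1.3]
flux_jar 0.51 [556.6 343.  157.6 149.4  88.6]
```

```bash
python3 - <<'E'
from station import order
print(order.hand_in())
E
```

```text
the job is handed in; nothing more can be done
None
```

The job is handed in at about 35 s with no verdict returned: block on the tile, tongs in the last lane and plain tweezers in the middle lane, each within a few mm of centre by camera, and the jar where it stood; I viewed 11 pictures, one over the limit of 10, and the first block grasp missed because the true fingertips sit about 24 mm above the reported TCP.

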